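Walk the bangle showcase into its counter dock and bolt it

ROBOT

A 6-joint arm with a two-finger parallel gripper is mounted at the origin on the work surface. World frame = base frame: x ahead of the robot, y to its left, z up, the work surface at z = 0. Lengths are in m, angles in rad, forces in N, time in s.
With the tool pointing down it reaches from about 0.325 to 0.9 m from the base axis. Payload 3.5 kg.
Tool frame: the origin (TCP) lies on the centre line of the jaws, within the pads' length; the fingertips stand ahead of it and the grasp point (between the pads) is the TCP (arm.tips_ahead is the z of the fingertips in the tool frame, in m); z points along the fingers, y is the direction in which the jaws open and shut (so a half turn about z gives the same grasp; the last joint's range is limited). The gripper opens to 85 mm and grips with 20 to 120 N. Pads are 22 mm wide; open, the fingers measure 114 mm over their backs; the gripper's body (76 mm by 85 mm) begins 54 mm behind the grasp point. The pads swing forward as they close: fully open they stand 13 mm farther back than shut.
Start: joints at [1.064, 0.276, -0.026, 1.268, 0, 1.467], TCP at [0.246, 0.575, 0.25] pointing down, gripper open.
Joint ranges: [-3.12, 3.12], [-0.85, 1.88], [-1.08, 1.24], [-1.95, 2.15], [-1.57, 1.53], [-3.14, 3.14]. Speed limits (rad/s): [2.57, 2.57, 3.14, 3.14, 3.14, 3.14].

INTERFACE

Orientations are given as [roll, pitch, yaw] about the fixed x, y, z axes, in that order (R = Rz(yaw) Ry(pitch) Rx(roll)).
In Python, from workcell import arm gives the robot as it stands.
- The arm moves only by the tool jog_arm, never from a script. Its argument "commands" is a list of rows, each an object with "translation": the shift along the tool's x, y, z in m, a list of three; "dr": the turn, a rotation vector about the tool's x, y, z in degrees, a list of three; "grip": the gripper command: -1 is fully open, 1 is shut, values between are in proportion. A call has 1 to 5 rows; each row is the pose to reach, as a shift and turn from the pose measured when the call began, along the tool's axes at that moment; what a row does not reach only later rows make up. A row lasts 1/8 s, in which the tool goes at most 62.5 mm and 10.7 degrees, less where a joint would pass 70% of its speed; a pose out of reach is approached as far as the arm can. A call with a gripper value outside its range is refused whole. The fingers move at their own pace and stop on an object; the grip force is fixed at half the most. Time passes only in rows, so rows that repeat a pose let the fingers close. It gives the time, the measured TCP pose, the force and the opening at its end, in the units of the state.
- arm.read_state(): the state, without advancing time (a new reading comes with each control period).
- arm.grab_frame(name): name is "scene" or "top" or "wrist"; returns the picture (480x640x3 uint8, red, green, blue); there is no depth.
- arm.get_calibration(name): a dict with "mtx" (3x3 intrinsics, pixels), "k1" (the pictures are not rectified: a ray, as slopes to the right and down, at radius r is drawn at 1 + k1 r^2 times it, then the intrinsics apply), "eye" and "rotation" of the camera in the world. Camera axes: x right, y up, looking along -z (the intrinsics and any distortion apply to the point x, -y, -z); pixel columns grow to the right and rows downward; lengths in m; the calibration is good to about 2 mm. A picture is of the moment at which its call begins: read the wrist's pose just before it. get_calibration takes no time and is no camera call; for the wrist camera it gives the pose at the moment of the call.
- arm.hand_in(): hands the job in, once; it reports no verdict.
Trained networks look in the newest picture that a camera, given by its name, has taken for a name from the list of things; names that differ only in an ending like _2 or _b are one class to them, and where a whole thing is asked for, a point or a joint stands for the part that bears it (a point fixed in the world has none). Each returns a list of dicts, best first, with "confidence" (0 to 1); they miss things now and then, are a little off and sometimes report something else, mostly with a low value. They report only what shows in the picture. A call takes as long as a camera call.
- arm.look_for(thing, camera): "extent" ([left, top, width, height] in pixels, round what is visible of it).
- arm.cut_out(thing, camera): "mask" (480x640 bool, what is visible of it) and "extent" ([left, top, width, height] in pixels, round what is visible of it).
The state is a dict: "clock": time; "joint_pos": joint angles; "qd": joint speeds; "joint_torque": joint torques, N m; "tcp_pos": TCP position; "ee_rot": TCP orientation; "ft_force": force on the tool from outside, world axes, zero at the start; "ft_torque": the same for the moment, N m; "opening": finger opening in m.
Only numpy, scipy, OpenCV 4.12 (cv2) and the standard library are available. Lean on these libraries where they do the work, as an engineer would, in place of code of your own. Each camera call takes 0.05 s, during which the arm holds its last target.

TASK

Walk the heavy glass-topped bangle showcase forward across the counter into its dock by pushing in turn on its two wooden rear corner posts, gently and never on the glass, until it sits square and fully home against the stop bar. Press it there with a steady push of about 15 newtons for half a second (never more than 30), then slide the steel bolt all the way across behind it and let go, leaving everything else on the counter where it is.

Things in the scene. Friction and masses are not known exactly. Their poses are not given: they have to be found in the camera images.
- showcase: Heavy flat-bottomed glass-topped case of dark wood, 0.75 to 1.1 kg, 110 mm deep (x) x 200 wide (y) x 50 high, loose on the counter, which it rubs on with 4 to 8 N. Origin: centre of its underside; +x to its front, which enters the dock first; its rear faces the robot. Too wide and deep to grasp. Pushed at one rear corner it moves forward and turns.
- post_left (a point): Middle of the rear face (x = -55 mm, y = +82, z = 25 in the showcase's frame) of the left rear corner post: solid wood, 36 x 36 mm, 50 mm high. A place to push.
- post_right (a point): The same for the right rear corner post (x = -55 mm, y = -82, z = 25).
- glass_panes: The showcase's glass, fixed to it: a rear pane 127 mm wide between the two rear posts, set back 8 mm from their rear faces, and the top pane. Not to be pressed on. Same origin and axes as the showcase.
- dock: Fixed metal dock on the counter, without a floor, mouth towards the robot. +x is the way in; origin on the counter, on its middle line. Side walls 40 mm high, inner faces at y = +-104 mm (4 mm play each side), x = -15 to +80. Black stop bar across the far end, 40 mm high, clamped each time at x = +55 to +65 (not measured: find by feel). Home, the showcase lies 0 to 10 mm in x. Pushed at one corner only it turns and binds; pushing the other frees it.
- dock_mouth (a point): Middle of the dock's mouth, x = -45 mm in its frame, 20 mm up. Here two flared lips, 40 mm high, stand 114 mm to each side; they close at 18 degrees to the side walls at x = -15 mm. A front corner lodged on a lip comes free when the rear post on that side is pushed slantwise inward (towards the middle line).
- bolt (a joint): Travel of the steel bolt along the dock's +y: 0 to 8 mm (drawn back) at the start, 0.050 m fully across; rubs with 2 N. Bar at x = -69.5 to -58.5 mm in the dock's frame, 5 to 17 mm up, tip at y = -128 mm + travel. Passes 3.5 to 13.5 mm behind the right rear post of a homed showcase; strikes it if far from home. Two guide rails beside it, 16 mm high, x = -82 to -46 mm, y = -205 to -125 mm.
- bolt_knob (a point): Top centre of the bolt's upright round knob, 18 mm across, rising from the bar to 58 mm above the counter; at x = -64 mm, y = -185 mm + travel in the dock's frame. Moves with the bolt; its axes are the dock's.
- loose_bangle: Bystander, leave alone: green stone bangle lying flat, 76 mm across, 13 mm high; origin at the centre of its underside.
- loupe: Bystander, leave alone: small folding loupe, 65 mm long, 20 mm high; origin at the centre of its underside.
- ring_box: Bystander, leave alone: closed ring box, 55 x 55 x 42 mm; origin at the centre of its underside.
- mandrel: Bystander, leave alone: tapered wooden bangle mandrel standing on its foot, 72 mm across, 130 mm high; origin at the centre of its underside.
- calliper: Bystander, leave alone: steel calliper lying flat, 150 mm long; origin at the centre of its underside.
- tea_cup: Bystander, leave alone: white cup, 72 mm across, 60 mm high; origin at the centre of its underside.
- polish_jar: Bystander, leave alone: small jar, 52 mm across, 60 mm high; origin at the centre of its underside.

How it is judged:
By the outcome, as a careful person would: the job done as asked, in the order asked, and still so for the second after the job is handed in, with the robot touching nothing.
It also fails if it takes over 72 s, if anything falls off the work surface, if the arm or the gripper's body presses on something with over 40 N, if the wrist force passes 120 N, or if a joint passes its speed limit or range.

## Working session

There is one attempt and no reset: what is moved stays moved. The work goes in short steps, Python scripts to look and compute and a tool call to move; the robot and the scene stay as the last step left them, time stands still between calls to the robot, and variables do not carry over. Pictures are saved under pics/ and viewed, and the job is handed in when it is done.

Besides the shell and the picture viewer there is one more tool, called after "Emit:" as a command line: name --argument value ..., lists and objects as JSON in quotes. jog_arm: Moves the arm, as the interface text tells. Its arguments: {"type":"object","properties":{"commands":{"type":"array","items":{"type":"object","properties":{"translation":{"type":"array","items":{"type":"number"}},"dr":{"type":"array","items":{"type":"number"}},"grip":{"type":"number"}}}}},"required":["commands"]}

```bash
ls; mkdir -p pics; cat > h.py <<'E'
import numpy as np, cv2
from workcell import arm
def save(n,f):
    im=arm.grab_frame(n); cv2.imwrite('pics/'+f,im[:,:,::-1]); return im
def ray(cal,u,v):
    m=np.array(cal["mtx"]); x=(u-m[0,2])/m[0,0]; y=(v-m[1,2])/m[1,1]
    rd=np.hypot(x,y); r=rd
    for _ in range(30): r=rd/(1+cal["k1"]*r*r)
    s=r/rd if rd>0 else 1
    d=np.array([x*s,-y*s,-1]); R=np.array(cal["rotation"]); return np.array(cal["eye"]),R@d
def onz(cal,u,v,z):
    e,d=ray(cal,u,v); t=(z-e[2])/d[2]; return e+t*d
def proj(cal,p):
    R=np.array(cal["rotation"]); c=R.T@(np.array(p)-np.array(cal["eye"]))
    x=c[0]/-c[2]; y=-c[1]/-c[2]; r2=x*x+y*y; f=1+cal["k1"]*r2; m=np.array(cal["mtx"])
    return np.array([m[0,0]*x*f+m[0,2], m[1,1]*y*f+m[1,2]])
E
python3 - <<'E'
from h import *
print(arm.read_state()); print(arm.tips_ahead)
for n in("scene","top","wrist"):
    save(n,n+'0.png'); print(n,arm.get_calibration(n))
E
```

```text
pics
{'clock': 0.0, 'joint_pos': array([ 1.06363005e+00,  2.77189946e-01, -2.79426749e-02,  1.26800819e+00,
        2.04381541e-06,  1.46743909e+00]), 'qd': array([-0.0010425 ,  0.00075325,  0.00084481,  0.00114253, -0.00025508,
       -0.00037818]), 'joint_torque': array([ 1.76750355e-04, -4.45511806e+01,  2.95205480e+01,  1.64952170e-02,
       -2.57080201e-04, -2.77467691e-06]), 'tcp_pos': array([0.24518657, 0.57406395, 0.2490952 ]), 'ee_rot': array([-3.13926089e+00, -2.43920850e-04,  2.73778333e+00]), 'ft_force': array([-0.18387613, -0.00361334,  0.09537346]), 'ft_torque': array([-0.0078945 ,  0.00334142,  0.03135997]), 'opening': 0.08541277760449417}
0.019
scene {'mtx': array([[537.85830616,   0.        , 319.5691522 ],
       [  0.        , 537.85830616, 233.20074891],
       [  0.        ,   0.        ,   1.        ]]), 'k1': -0.09705057892941049, 'eye': array([1.19653619, 0.45267122, 0.95683757]), 'rotation': array([0.75375633, 0.00293582, 2.18211738])}
top {'mtx': array([[546.71403728,   0.        , 317.9732664 ],
       [  0.        , 546.71403728, 242.7240913 ],
       [  0.        ,   0.        ,   1.        ]]), 'k1': -0.0735907251236066, 'eye': array([ 0.23598543, -0.0182596 ,  1.51119606]), 'rotation': array([ 0.21155547,  0.00289613, -1.55464   ])}
wrist {'mtx': array([[368.75499084,   0.        , 322.05006688],
       [  0.        , 368.75499084, 238.10326436],
       [  0.        ,   0.        ,   1.        ]]), 'k1': -0.07519392290588732, 'eye': array([0.17996951, 0.60333882, 0.37457113]), 'rotation': array([-0.28336252,  0.00157369,  1.16706539])}
```

```bash
sed -i 's/R=np.array(cal\["rotation"\])/R=RR(cal)/; 2a from scipy.spatial.transform import Rotation as Ro\ndef RR(cal): return Ro.from_euler("xyz",cal["rotation"]).as_matrix()' h.py; python3 - <<'E'
from h import *
for n in("scene","top"):
    c=arm.get_calibration(n); print(n,onz(c,320,240,0), proj(c,[0.5,0,0]),onz(c,*proj(c,[0.5,0,0]),0))
E
```

```text
scene [ 0.48050011 -0.05135089  0.        ] [333.12052153 254.21558668] [5.00000000e-01 2.22044605e-16 0.00000000e+00]
top [ 0.56840555 -0.01424806  0.        ] [314.54463982 263.74336239] [ 5.00000000e-01 -8.32667268e-17  0.00000000e+00]
```

View pics/top0.png

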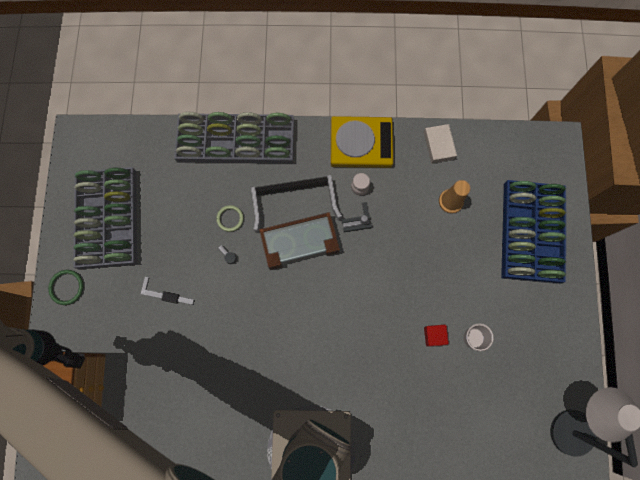

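View pics/scene0.png

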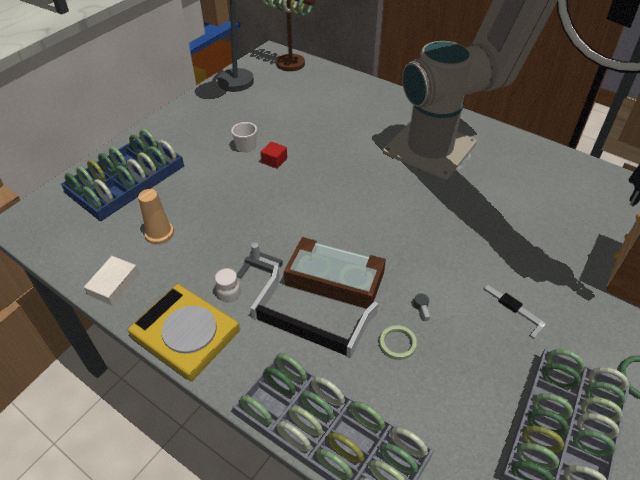

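```bash
python3 - <<'E'
from h import *
im=cv2.imread('pics/top0.png')[165:280,215:385]; cv2.imwrite('pics/topz.png',cv2.resize(im,None,fx=4.7,fy=4.7,interpolation=cv2.INTER_CUBIC))
im=cv2.imread('pics/scene0.png')[225:365,215:395]; cv2.imwrite('pics/scenez.png',cv2.resize(im,None,fx=4,fy=4,interpolation=cv2.INTER_CUBIC))
E
```

```text
(no output)
```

View pics/topz.png

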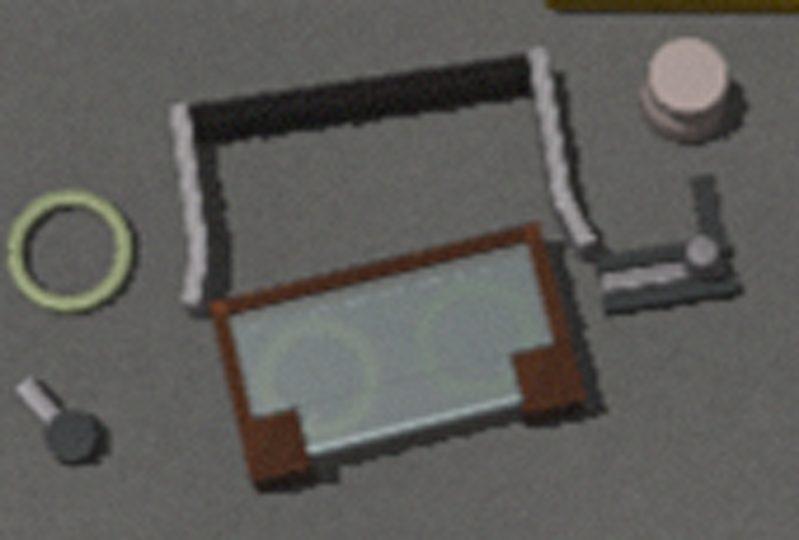

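View pics/scenez.png

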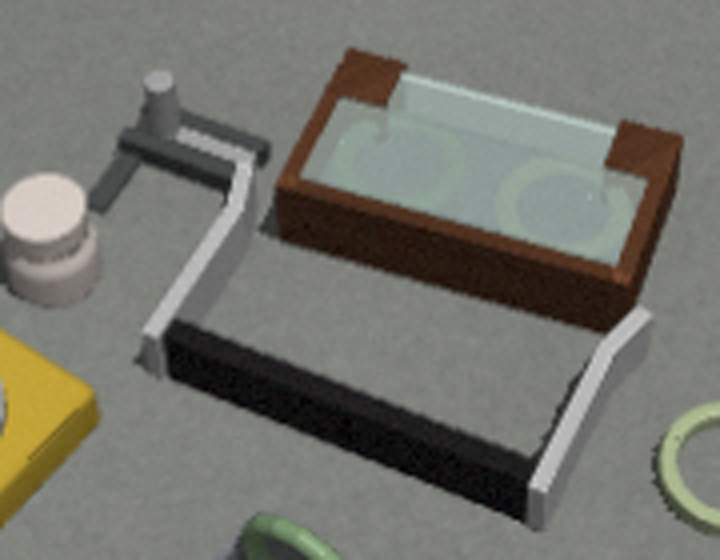

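```bash
cat > fit1.py <<'E'
from h import *
from scipy.optimize import least_squares
T=arm.get_calibration("top");S=arm.get_calibration("scene")
t=lambda u,v:np.array([215+(u+.5)/4.7-.5,165+(v+.5)/4.7-.5]); s=lambda u,v:np.array([215+(u+.5)/4-.5,225+(v+.5)/4-.5])
def fit(obs,x0):
    def f(p):
        c,sn=np.cos(p[2]),np.sin(p[2]); r=[]
        for cal,uv,q in obs:
            w=[p[0]+c*q[0]-sn*q[1],p[1]+sn*q[0]+c*q[1],q[2]]; r+=list(proj(cal,w)-uv)
        return np.array(r)
    o=least_squares(f,x0,loss='soft_l1'); print(o.x, np.degrees(o.x[2]), np.round(f(o.x).reshape(-1,2),1).tolist()); return o.x
fit([(T,t(215,305),(.055,.1,.05)),(T,t(540,228),(.055,-.1,.05)),(T,t(583,402),(-.055,-.1,.05)),(T,t(250,478),(-.055,.1,.05)),
 (S,s(630,285),(.055,.1,.05)),(S,s(277,190),(.055,-.1,.05)),(S,s(347,50),(-.055,-.1,.05)),(S,s(682,135),(-.055,.1,.05)),(S,s(608,332),(.055,.1,0)),(S,s(280,238),(.055,-.1,0))],[.6,0,.2])
fit([(T,t(192,105),(.08,.104,.04)),(T,t(205,300),(-.045,.114,.04)),(T,t(530,55),(.08,-.104,.04)),(T,t(580,245),(-.045,-.114,.04)),(T,t(703,250),(-.064,-.181,.058)),
 (S,s(541,488),(.08,.104,.04)),(S,s(160,325),(.08,-.104,.04)),(S,s(640,312),(-.045,.114,.04)),(S,s(250,158),(-.045,-.114,.04)),(S,s(160,76),(-.064,-.181,.058))],[.7,0,.1])
E
python3 fit1.py
```

```text
[0.55820116 0.04308879 0.25970607] 14.880061616194508 [[-1.3, -0.5], [-0.0, -1.1], [0.8, -0.3], [0.1, 1.0], [-0.6, -0.1], [-0.7, -1.8], [0.3, -1.6], [0.5, -0.3], [3.3, 2.0], [-0.3, 0.4]]
[0.6499445  0.05596392 0.17229936] 9.872025953478879 [[-0.8, -0.3], [-1.2, 1.3], [0.2, -0.7], [0.2, 0.5], [-0.5, 0.7], [-4.0, -1.3], [-0.9, 2.5], [-0.8, -2.4], [0.7, 0.8], [0.5, 0.6]]
```

```bash
cat > go.py <<'E'
import sys
from h import *
# usage: go.py x y z yawdeg
s=arm.read_state(); p=s["tcp_pos"];R=Ro.from_euler("xyz",s["ee_rot"])
print("clk",s["clock"],"p",np.round(p,4),"rot",np.round(np.degrees(s["ee_rot"]),2),"F",np.round(s["ft_force"],1),"T",np.round(s["ft_torque"],2),"op",s["opening"],'q',np.round(s["joint_pos"],2))
if len(sys.argv)>4:
    x,y,z,yw=map(float,sys.argv[1:5]); Rt=Ro.from_euler("xyz",[180,0,yw],degrees=True)
    print("trans mm",np.round(1000*R.inv().apply(np.array([x,y,z])-p),1),"dr",np.round((R.inv()*Rt).as_rotvec(degrees=True),2))
E
python3 go.py .40 .03 .25 189.9
```

```text
clk 0.15 p [0.2453 0.5742 0.2494] rot [-1.7990e+02 -1.0000e-02  1.5687e+02] F [-0.2  0.3 -0.5] T [ 0.06 -0.01  0.02] op 0.08564300508605519 q [ 1.06  0.28 -0.03  1.27 -0.    1.47]
trans mm [-3.561e+02 -4.397e+02  1.000e-01] dr [ -0.09  -0.04 -33.03]
```

Emit:
jog_arm --commands '[{"translation": [-0.036,-0.044,0],"dr": [0,0,-3],"grip": 1},{"translation": [-0.072,-0.088,0],"dr": [0,0,-6.5],"grip": 1},{"translation": [-0.108,-0.132,0],"dr": [0,0,-10],"grip": 1},{"translation": [-0.144,-0.177,0],"dr": [0,0,-13],"grip": 1},{"translation": [-0.18,-0.222,0],"dr": [0,0,-16.5],"grip": 1}]'

```text
clock: 0.78
tcp_pos: [0.3236, 0.2976, 0.2496]
ee_rot: [-3.14, -0.0, 3.028]
ft_force: [1.6, 0.1, -0.3]
opening: -0.0003
```

```bash
python3 go.py .40 .03 .25 189.9
```

```text
clk 0.775 p [0.3236 0.2976 0.2496] rot [-1.7990e+02 -2.0000e-02  1.7351e+02] F [ 1.6  0.1 -0.3] T [-0.03 -0.08 -0.02] op -0.00029704962295808824 q [ 0.6  -0.06 -0.4   1.23 -0.    0.71]
trans mm [-106.1 -257.2   -0. ] dr [ -0.1   -0.04 -16.39]
```

Emit:
jog_arm --commands '[{"translation": [-0.022,-0.053,0],"dr": [0,0,-3.3],"grip": 1},{"translation": [-0.044,-0.106,0],"dr": [0,0,-6.6],"grip": 1},{"translation": [-0.066,-0.159,0],"dr": [0,0,-10],"grip": 1},{"translation": [-0.087,-0.21,0],"dr": [0,0,-13.2],"grip": 1},{"translation": [-0.106,-0.257,0],"dr": [-0.1,0,-16.4],"grip": 1}]'

```text
clock: 1.4
tcp_pos: [0.3999, 0.0284, 0.25]
ee_rot: [3.141, -0.0, -2.967]
ft_force: [1.8, 0.4, -0.1]
opening: -0.0004
```

```bash
python3 - <<'E'
from h import *
s=arm.read_state(); print(s["clock"],s["tcp_pos"],s["ee_rot"],np.abs(s["qd"]).max()); print(arm.get_calibration("wrist"))
save("wrist","w1.png")
E
```

```text
1.4 [0.39994542 0.02838152 0.24995118] [ 3.14148722e+00 -1.27611845e-04 -2.96729288e+00] 1.4273325168258195
{'mtx': array([[368.75499084,   0.        , 322.05006688],
       [  0.        , 368.75499084, 238.10326436],
       [  0.        ,   0.        ,   1.        ]]), 'k1': -0.07519392290588732, 'eye': array([0.32989347, 0.0170415 , 0.3751289 ]), 'rotation': array([-2.83531527e-01, -2.79289481e-04,  1.74512147e+00])}
```

View pics/w1.png

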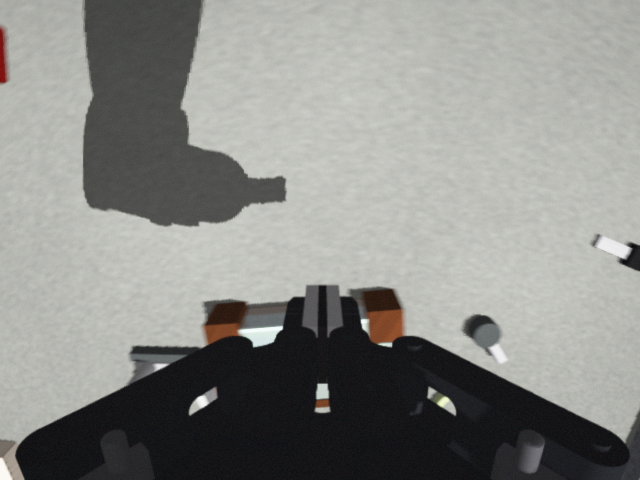

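```bash
python3 - <<'E'
from h import *
for i in range(3): im=arm.grab_frame("wrist"); s=arm.read_state()
c=arm.get_calibration("wrist");im=arm.grab_frame("wrist"); print(s["clock"],s["tcp_pos"],s["ee_rot"],np.abs(s["qd"]).max(),c["eye"],c["rotation"],s["ft_force"])
z=im[280:400,120:420,::-1]; cv2.imwrite('pics/w2z.png',cv2.resize(z,None,fx=2.66,fy=2.66,interpolation=cv2.INTER_CUBIC))
cv2.imwrite('pics/w2.png',im[:,:,::-1])
import json; json.dump({k:np.array(v).tolist() for k,v in c.items()},open('w2cal.json','w'))
E
```

```text
1.6 [0.39965225 0.02960776 0.24971449] [ 3.14074025e+00 -1.39850896e-03 -2.97175257e+00] 0.04567023424544011 [0.32972423 0.01851151 0.37498389] [-2.82261342e-01 -1.00293819e-03  1.74067159e+00] [-0.68182334 -0.50244925  0.31697705]
```

View pics/w2z.png

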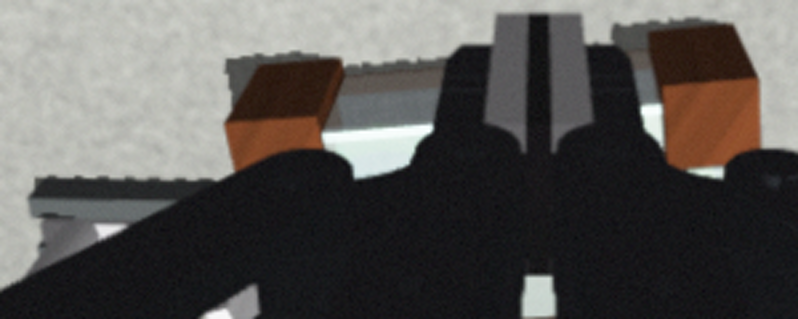

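```bash
cat > fit2.py <<'E'
from fit1 import *
import json
W=json.load(open('w2cal.json'))
w=lambda u,v:np.array([120+(u+.5)/2.66-.5,280+(v+.5)/2.66-.5])
A=[(W,w(650,33),(-.055,.064,0)),(W,w(735,25),(-.055,.1,0)),(W,w(666,86),(-.055,.064,.05)),(W,w(758,77),(-.055,.1,.05)),
(W,w(262,65),(-.055,-.1,0)),(W,w(343,60),(-.055,-.064,0)),(W,w(227,122),(-.055,-.1,.05)),(W,w(323,115),(-.055,-.064,.05))]
p=fit(A,[.56,.04,.2])
c,s=np.cos(p[2]),np.sin(p[2])
for y in(.082,-.082): print(y,p[0]-.055*c-s*y,p[1]-.055*s+c*y)
E
python3 fit2.py
```

```text
[0.55820116 0.04308879 0.25970607] 14.880061616194508 [[-1.3, -0.5], [-0.0, -1.1], [0.8, -0.3], [0.1, 1.0], [-0.6, -0.1], [-0.7, -1.8], [0.3, -1.6], [0.5, -0.3], [3.3, 2.0], [-0.3, 0.4]]
[0.6499445  0.05596392 0.17229936] 9.872025953478879 [[-0.8, -0.3], [-1.2, 1.3], [0.2, -0.7], [0.2, 0.5], [-0.5, 0.7], [-4.0, -1.3], [-0.9, 2.5], [-0.8, -2.4], [0.7, 0.8], [0.5, 0.6]]
[0.55944666 0.04586942 0.26443525] 15.151023557858759 [[-0.2, -0.7], [0.2, -0.6], [-0.7, 0.6], [1.3, 0.6], [-0.0, -0.3], [1.0, -1.0], [-0.1, 0.6], [-0.8, 0.5]]
0.082 0.48492658662457294 0.11064409287345242
-0.082 0.5277903132413944 -0.04765530996976237
```

```bash
cat > d.py <<'E'
import sys
from h import *
D=np.array([0.650,0.056]);A=0.1723
def dock(p): d=np.array(p[:2])-D; c,s=np.cos(A),np.sin(A); return np.array([c*d[0]+s*d[1],-s*d[0]+c*d[1]])
def st():
    s=arm.read_state(); f=s["ft_force"]; c,sn=np.cos(A),np.sin(A)
    return s,dock(s["tcp_pos"]),np.array([c*f[0]+sn*f[1],-sn*f[0]+c*f[1],f[2]])
if __name__=="__main__":
    s,p,F=st()
    print("clk %.2f dock mm"%s["clock"],np.round(p*1000,1),"z",round(s["tcp_pos"][2]*1000,1),"yaw err",round(np.degrees(s["ee_rot"][2])%360-189.87,2),"Fdock",np.round(F,1),'qd',np.round(np.abs(s["qd"]).max(),2))
    if len(sys.argv)>1:
        t=[float(a) for a in sys.argv[1:4]]
        R=Ro.from_euler("xyz",s["ee_rot"]); c,sn=np.cos(A),np.sin(A)
        w=np.array([D[0]+c*t[0]/1e3-sn*t[1]/1e3, D[1]+sn*t[0]/1e3+c*t[1]/1e3, t[2]/1e3])
        Rt=Ro.from_euler("xyz",[180,0,189.87],degrees=True)
        print("trans mm",np.round(1000*R.inv().apply(w-s["tcp_pos"]),1),"dr",np.round((R.inv()*Rt).as_rotvec(degrees=True),2))
E
python3 d.py -190 82 34
```

```text
clk 1.65 dock mm [-251.3   17.8] z 249.7 yaw err -0.02 Fdock [-0.6  0.5 -0.3] qd 0.04
trans mm [-61.6  64.1 215.6] dr [ 0.05 -0.09 -0.02]
```

Emit:
jog_arm --commands '[{"translation": [-0.02,0.022,0.055],"dr": [0,0,0],"grip": 1},{"translation": [-0.04,0.044,0.105],"dr": [0,0,0],"grip": 1},{"translation": [-0.061,0.064,0.15],"dr": [0,0,0],"grip": 1},{"translation": [-0.061,0.064,0.19],"dr": [0,0,0],"grip": 1},{"translation": [-0.061,0.064,0.2155],"dr": [0,0,0],"grip": 1}]'

```text
clock: 2.28
tcp_pos: [0.446, 0.1063, 0.032]
ee_rot: [3.14, -0.005, -2.965]
ft_force: [0.2, -0.0, -0.2]
opening: -0.0001
```

```bash
python3 d.py -165 82 34; python3 -c "
from h import *
save('scene','s2.png')"; python3 d.py
```

```text
clk 2.27 dock mm [-192.3   84.5] z 32.0 yaw err 0.22 Fdock [ 0.2 -0.1 -0.2] qd 0.48
trans mm [-27.3  -2.6  -2.2] dr [ 0.09 -0.28  0.22]
clk 2.33 dock mm [-194.5   84.4] z 29.7 yaw err 0.19 Fdock [-1.8  0.1 -1.6] qd 0.11
```

View pics/s2.png

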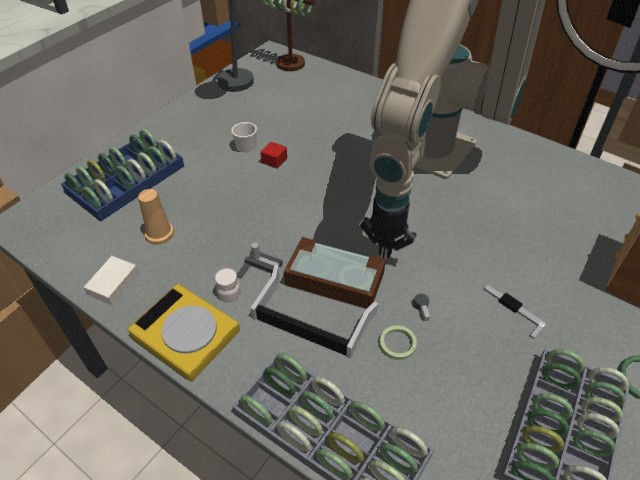

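Emit:
jog_arm --commands '[{"translation": [-0.01,-0.0015,-0.004],"dr": [0,0,0],"grip": 1},{"translation": [-0.02,-0.002,-0.004],"dr": [0,0,0],"grip": 1},{"translation": [-0.026,-0.002,-0.004],"dr": [0,0,0],"grip": 1},{"translation": [-0.03,-0.002,-0.004],"dr": [0,0,0],"grip": 1},{"translation": [-0.034,-0.002,-0.004],"dr": [0,0,0],"grip": 1}]'

```text
clock: 2.95
tcp_pos: [0.4765, 0.1099, 0.0333]
ee_rot: [3.139, -0.012, -2.966]
ft_force: [-5.5, 1.9, 2.2]
opening: -0.0002
```

```bash
python3 d.py
```

```text
clk 2.95 dock mm [-161.7   82.9] z 33.3 yaw err 0.19 Fdock [-5.1  2.8  2.2] qd 0.06
```

Emit:
jog_arm --commands '[{"translation": [-0.003,-0.001,0],"dr": [0,0,0],"grip": 1},{"translation": [-0.006,-0.001,0],"dr": [0,0,0],"grip": 1},{"translation": [-0.009,-0.001,0],"dr": [0,0,0],"grip": 1},{"translation": [-0.012,-0.001,0],"dr": [0,0,0],"grip": 1},{"translation": [-0.015,-0.001,0],"dr": [0,0,0],"grip": 1}]'

```text
clock: 3.58
tcp_pos: [0.4917, 0.1116, 0.033]
ee_rot: [3.139, -0.012, -2.966]
ft_force: [-3.9, 1.3, 0.2]
opening: 0.0004
```

```bash
cat > trk.py <<'E'
# fit showcase pose by mask overlay of networks in top+scene? view crops
from d import *
import sys
n=sys.argv[1]
a=arm.grab_frame("top")[165:280,215:385,::-1]; b=arm.grab_frame("scene")[225:365,215:395,::-1]
A_=cv2.resize(a,None,fx=4.7,fy=4.7,interpolation=cv2.INTER_CUBIC);cv2.imwrite(f'pics/t{n}.png',A_)
B_=cv2.resize(b,None,fx=4,fy=4,interpolation=cv2.INTER_CUBIC);cv2.imwrite(f'pics/sc{n}.png',B_)
E
python3 d.py; python3 trk.py 3
```

```text
clk 3.58 dock mm [-146.4   81.9] z 33.0 yaw err 0.19 Fdock [-3.6  2.   0.2] qd 0.05
```

View pics/t3.png

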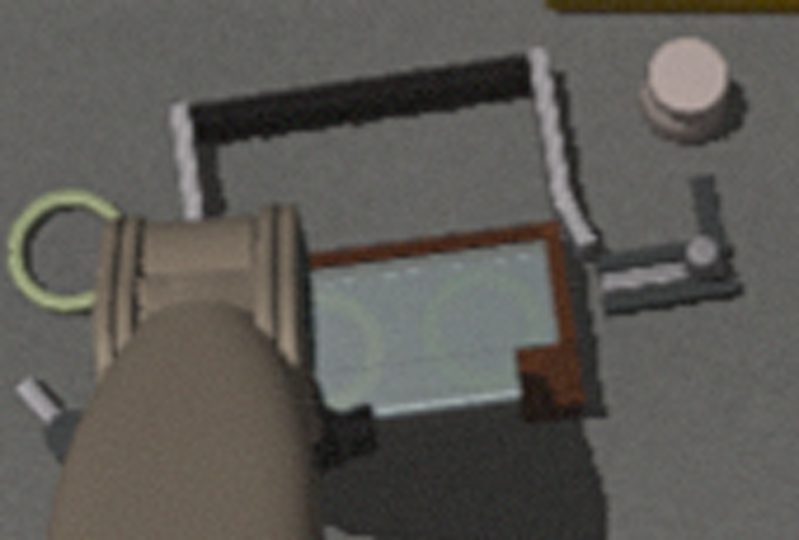

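View pics/sc3.png

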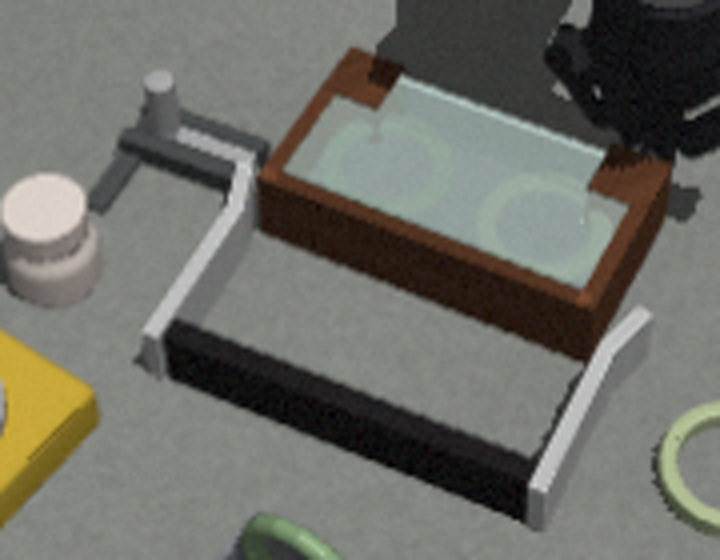

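```bash
cat > fit3.py <<'E'
from fit1 import *
from d import dock,A
def rep(p):
    d=dock(p); print("SHOWCASE dock mm",np.round(d*1000,1),"yaw",round(np.degrees(p[2]-A),2)); c,s=np.cos(p[2]-A),np.sin(p[2]-A)
    for y in(.082,-.082): print(" post",y,np.round(1000*np.array([d[0]-.055*c-s*y,d[1]-.055*s+c*y]),1))
E
cat > f3.py <<'E'
from fit3 import *
rep(fit([(T,t(556,225),(.055,-.1,.05)),(T,t(583,402),(-.055,-.1,.05)),(T,t(312,256),None),
 (S,s(588,305),(.055,.1,.05)),(S,s(262,185),(.055,-.1,.05)),(S,s(352,48),(-.055,-.1,.05)),(S,s(672,155),(-.055,.1,.05)),(S,s(583,360),(.055,.1,0)),(S,s(262,235),(.055,-.1,0))][:2]+[
 (S,s(588,305),(.055,.1,.05)),(S,s(262,185),(.055,-.1,.05)),(S,s(352,48),(-.055,-.1,.05)),(S,s(672,155),(-.055,.1,.05)),(S,s(583,360),(.055,.1,0)),(S,s(262,235),(.055,-.1,0))],[.57,.04,.2]))
E
python3 f3.py | tail -4
```

```text
[0.56873496 0.04021948 0.15827958] 9.06875213431446 [[0.4, -1.0], [0.6, -0.1], [1.9, 0.4], [-1.3, -2.1], [-0.7, -1.1], [0.4, 1.2], [1.8, 0.5], [0.0, -0.5]]
SHOWCASE dock mm [-82.8  -1.6] yaw -0.8
 post 0.082 [-136.6   81.1]
 post -0.082 [-138.9  -82.8]
```

Emit:
jog_arm --commands '[{"translation": [0.016,0,0],"dr": [0,0,0],"grip": 1},{"translation": [0.017,-0.055,0],"dr": [0,0,0],"grip": 1},{"translation": [0.017,-0.11,0],"dr": [0,0,0],"grip": 1},{"translation": [0.017,-0.165,0],"dr": [0,0,0],"grip": 1},{"translation": [0.012,-0.165,0],"dr": [0,0,0],"grip": 1}]'

```text
clock: 4.3
tcp_pos: [0.511, -0.0571, 0.034]
ee_rot: [-3.141, -0.007, -2.972]
ft_force: [0.7, 0.2, 0.1]
opening: -0.0
```

```bash
python3 d.py -140 -82 33
```

```text
clk 4.30 dock mm [-156.3  -87.6] z 34.0 yaw err -0.16 Fdock [0.7 0.1 0.1] qd 0.09
trans mm [-16.3   5.6   0.9] dr [-0.04 -0.4  -0.16]
```

Emit:
jog_arm --commands '[{"translation": [-0.003,0.005,0],"dr": [0,0,0],"grip": 1},{"translation": [-0.007,0.005,0],"dr": [0,0,0],"grip": 1},{"translation": [-0.011,0.005,0],"dr": [0,0,0],"grip": 1},{"translation": [-0.015,0.005,0],"dr": [0,0,0],"grip": 1},{"translation": [-0.019,0.005,0],"dr": [0,0,0],"grip": 1}]'

```text
clock: 4.92
tcp_pos: [0.5286, -0.0485, 0.0335]
ee_rot: [-3.141, -0.008, -2.972]
ft_force: [-2.5, -2.6, 0.5]
opening: 0.0001
```

```bash
python3 d.py; python3 trk.py 4
```

```text
clk 4.92 dock mm [-137.5  -82.2] z 33.5 yaw err -0.13 Fdock [-2.9 -2.1  0.5] qd 0.07
```

View pics/t4.png

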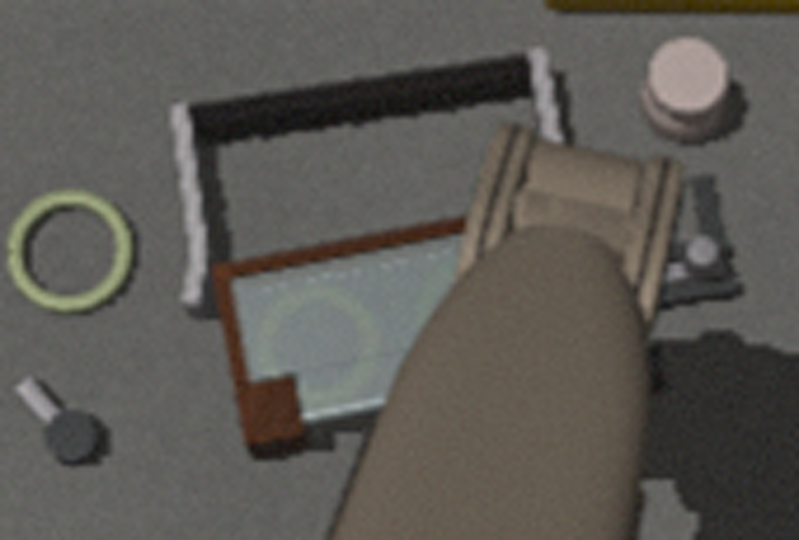

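View pics/sc4.png

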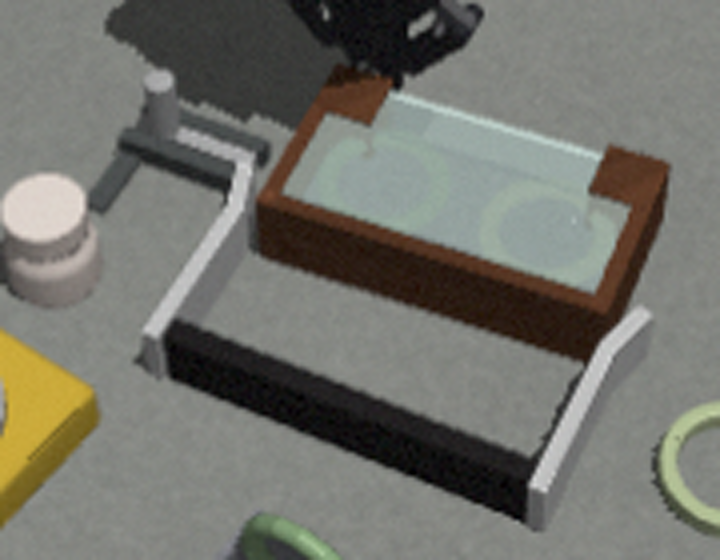

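Emit:
jog_arm --commands '[{"translation": [0.018,0,0],"dr": [0,0,0],"grip": 1},{"translation": [0.02,0.055,0],"dr": [0,0,0],"grip": 1},{"translation": [0.02,0.11,0],"dr": [0,0,0],"grip": 1},{"translation": [0.02,0.164,0],"dr": [0,0,0],"grip": 1},{"translation": [0.017,0.164,0],"dr": [0,0,0],"grip": 1}]'

```text
clock: 5.65
tcp_pos: [0.4833, 0.1132, 0.0338]
ee_rot: [3.14, -0.006, -2.966]
ft_force: [0.5, 0.1, 0.9]
opening: 0.0
```

```bash
python3 d.py -132 82 33;python3 trk.py 5
```

```text
clk 5.65 dock mm [-154.4   84.9] z 33.8 yaw err 0.19 Fdock [0.5 0.  0.9] qd 0.07
trans mm [-22.4  -3.    0.7] dr [ 0.1  -0.35  0.19]
```

View pics/t5.png

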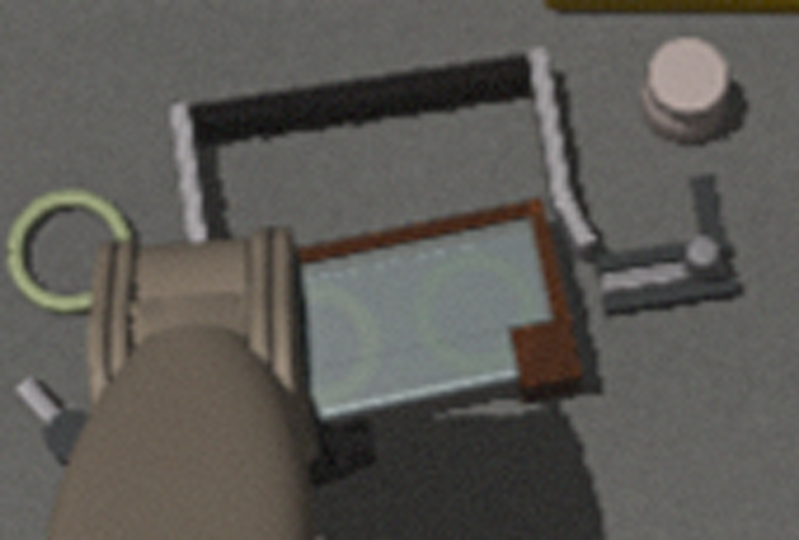

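View pics/sc5.png

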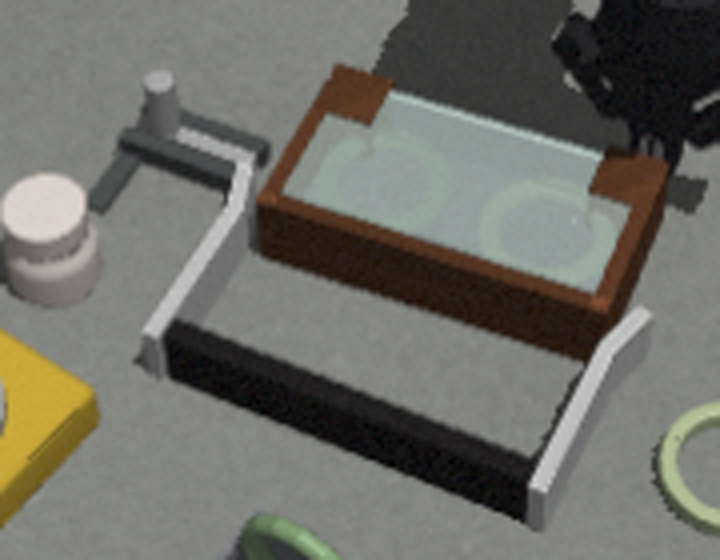

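```bash
cat > f4.py <<'E'
from fit3 import *
import sys,ast
# args: dict of name->(u,v) ; names tFL tFR tRL tRR sFL.. sFLb
d=ast.literal_eval(sys.argv[1]); P=dict(FL=(.055,.1),FR=(.055,-.1),RL=(-.055,.1),RR=(-.055,-.1)); o=[]
for k,v in d.items():
    q=P[k[1:3]]+((0,) if k.endswith('b') else (.05,)); o.append((T,t(*v),q) if k[0]=='t' else (S,s(*v),q))
rep(fit(o,[.58,.04,.2]))
E
python3 f4.py "dict(tFL=(217,268),tFR=(543,200),tRR=(580,378),tRL=(250,443),sFL=(603,308),sFR=(260,203),sRR=(335,68),sRL=(668,165),sFLb=(590,360),sFRb=(258,250))" | tail -4
```

```text
[0.55820116 0.04308879 0.25970607] 14.880061616194508 [[-1.3, -0.5], [-0.0, -1.1], [0.8, -0.3], [0.1, 1.0], [-0.6, -0.1], [-0.7, -1.8], [0.3, -1.6], [0.5, -0.3], [3.3, 2.0], [-0.3, 0.4]]
[0.6499445  0.05596392 0.17229936] 9.872025953478879 [[-0.8, -0.3], [-1.2, 1.3], [0.2, -0.7], [0.2, 0.5], [-0.5, 0.7], [-4.0, -1.3], [-0.9, 2.5], [-0.8, -2.4], [0.7, 0.8], [0.5, 0.6]]Traceback (most recent call last):
  File "f4.py", line 4, in <module>
    d=ast.literal_eval(sys.argv[1]); P=dict(FL=(.055,.1),FR=(.055,-.1),RL=(-.055,.1),RR=(-.055,-.1)); o=[]
    return _convert(node_or_string)
    return _convert_signed_num(node)
    return _convert_num(node)
    _raise_malformed_node(node)
    ~~~~~~~~~~~~~~~~~~~~~^^^^^^
    raise ValueError(msg + f': {node!r}')
ValueError: malformed node or string on line 1: <ast.Call object at 0x7fd4aa392c50>
```

```bash
sed -i 's/ast.literal_eval/eval/' f4.py
python3 f4.py "dict(tFL=(217,268),tFR=(543,200),tRR=(580,378),tRL=(250,443),sFL=(603,308),sFR=(260,203),sRR=(335,68),sRL=(668,165),sFLb=(590,360),sFRb=(258,250))" | tail -4
```

```text
[0.5761176  0.04270733 0.22149686] 12.690835129535303 [[-0.9, -0.4], [0.6, -0.2], [1.2, -0.1], [-0.6, 0.8], [-0.0, 0.9], [-1.9, -1.4], [-0.0, -2.3], [0.1, -1.2], [1.8, 1.7], [-0.0, 1.0]]
SHOWCASE dock mm [-75.1  -0.4] yaw 2.82
 post 0.082 [-134.    78.8]
 post -0.082 [-126.  -85.]
```

Emit:
jog_arm --commands '[{"translation": [-0.006,-0.004,0],"dr": [0,0,0],"grip": 1},{"translation": [-0.011,-0.004,0],"dr": [0,0,0],"grip": 1},{"translation": [-0.016,-0.004,0],"dr": [0,0,0],"grip": 1},{"translation": [-0.021,-0.004,0],"dr": [0,0,0],"grip": 1},{"translation": [-0.025,-0.004,0],"dr": [0,0,0],"grip": 1}]'

```text
clock: 6.38
tcp_pos: [0.5098, 0.1112, 0.0334]
ee_rot: [3.14, -0.007, -2.97]
ft_force: [-8.2, 3.0, 4.5]
opening: -0.0004
```

```bash
python3 d.py
```

```text
clk 6.38 dock mm [-128.7   78.4] z 33.4 yaw err -0.06 Fdock [-7.6  4.3  4.5] qd 0.06
```

Emit:
jog_arm --commands '[{"translation": [0.018,0,0],"dr": [0,0,0],"grip": 1},{"translation": [0.022,-0.055,0],"dr": [0,0,0],"grip": 1},{"translation": [0.022,-0.11,0],"dr": [0,0,0],"grip": 1},{"translation": [0.022,-0.16,0],"dr": [0,0,0],"grip": 1},{"translation": [0.018,-0.16,0],"dr": [0,0,0],"grip": 1}]'

```text
clock: 7.0
tcp_pos: [0.5228, -0.0536, 0.0342]
ee_rot: [-3.14, -0.002, -2.976]
ft_force: [0.1, 0.6, 0.4]
opening: -0.0003
```

```bash
python3 d.py -118 -82 33;python3 trk.py 6
```

```text
clk 7.00 dock mm [-144.1  -86.2] z 34.2 yaw err -0.38 Fdock [0.2 0.6 0.4] qd 0.08
trans mm [-26.    4.3   1.2] dr [-0.12 -0.1  -0.38]
```

View pics/t6.png

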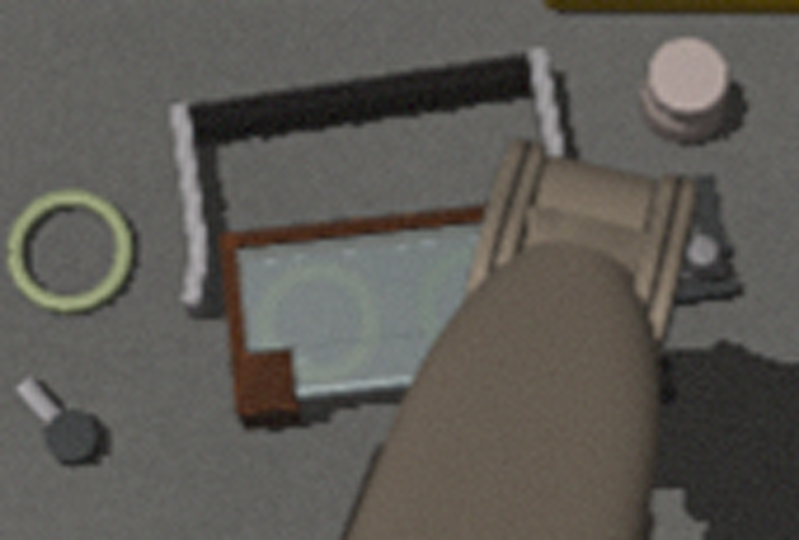

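View pics/sc6.png

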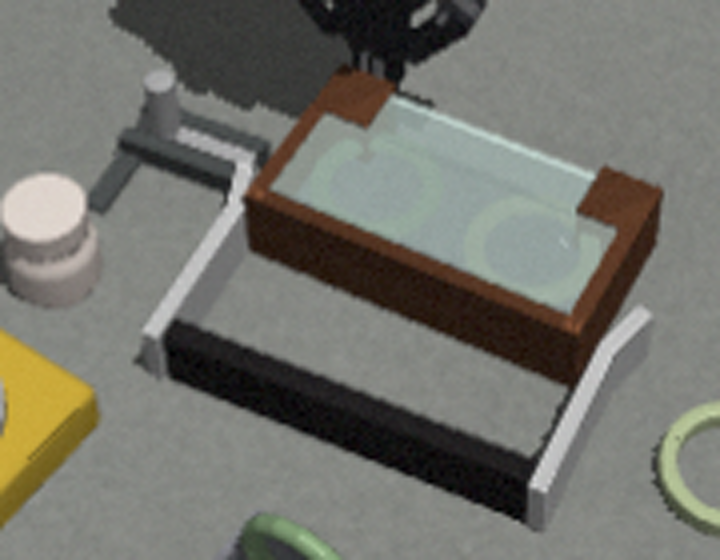

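```bash
python3 f4.py "dict(tFL=(222,236),tRL=(243,411),sFL=(572,326),sFR=(250,197),sRR=(337,72),sRL=(660,195),sFLb=(573,383),sFRb=(250,248))" | tail -4
```

```text
[0.58577288 0.04177588 0.13538643] 7.757071027075966 [[-0.2, -0.2], [-0.8, 1.3], [1.2, 1.7], [-2.5, -0.7], [0.2, -2.8], [0.1, -2.7], [-0.3, 1.1], [-1.1, 0.6]]
SHOWCASE dock mm [-65.7  -3. ] yaw -2.11
 post 0.082 [-117.7   81. ]
 post -0.082 [-123.7  -82.9]
```

Emit:
jog_arm --commands '[{"translation": [-0.005,0.002,0],"dr": [0,0,0],"grip": 1},{"translation": [-0.009,0.003,0],"dr": [0,0,0],"grip": 1},{"translation": [-0.013,0.004,0],"dr": [0,0,0],"grip": 1},{"translation": [-0.017,0.005,0],"dr": [0,0,0],"grip": 1},{"translation": [-0.02,0.006,0],"dr": [0,0,0],"grip": 1}]'

```text
clock: 7.72
tcp_pos: [0.5397, -0.0409, 0.0333]
ee_rot: [3.141, -0.005, -2.971]
ft_force: [-3.0, -2.9, 0.1]
opening: 0.0003
```

```bash
python3 d.py
```

```text
clk 7.72 dock mm [-125.3  -76.5] z 33.3 yaw err -0.12 Fdock [-3.4 -2.4  0.1] qd 0.05
```

Emit:
jog_arm --commands '[{"translation": [-0.003,0.0,0],"dr": [0,0,0],"grip": 1},{"translation": [-0.006,0,0],"dr": [0,0,0],"grip": 1},{"translation": [0.01,0.0,0],"dr": [0,0,0],"grip": 1},{"translation": [0.018,0.045,0],"dr": [0,0,0],"grip": 1},{"translation": [0.018,0.1,0],"dr": [0,0,0],"grip": 1}]'

```text
clock: 8.35
tcp_pos: [0.5048, 0.0554, 0.0337]
ee_rot: [3.139, -0.003, -2.974]
ft_force: [2.0, 0.8, 0.9]
opening: 0.0004
```

```bash
python3 d.py -143 80 33;python3 trk.py 7
```

```text
clk 8.35 dock mm [-143.2   24.3] z 33.7 yaw err -0.28 Fdock [2.1 0.4 0.9] qd 0.87
trans mm [ 0.1 55.7  0.8] dr [ 0.12 -0.16 -0.28]
```

View pics/sc7.png

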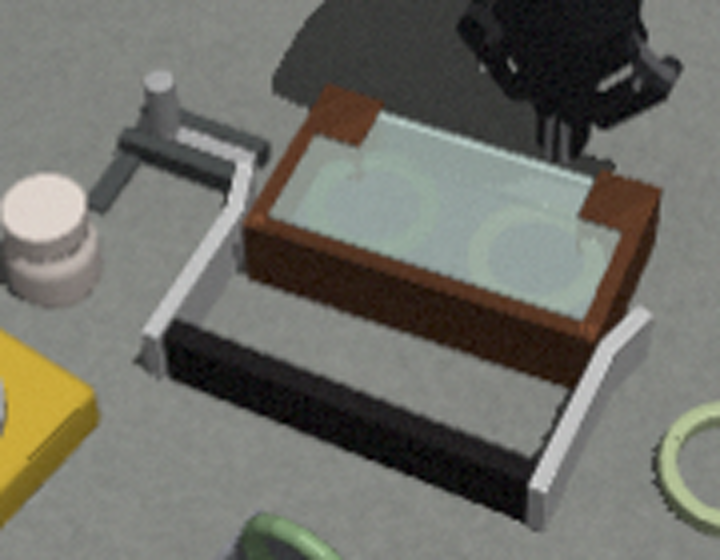

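View pics/t7.png

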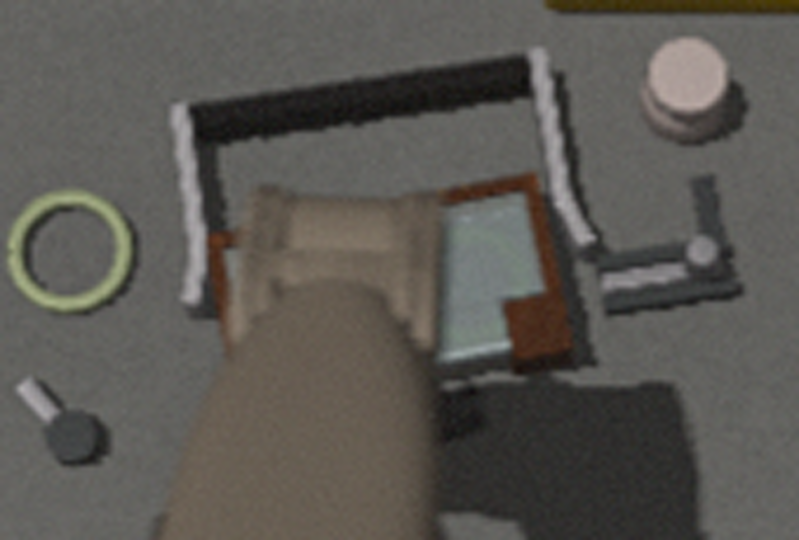

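Emit:
jog_arm --commands '[{"translation": [0.0,0.055,0],"dr": [0,0,0],"grip": 1},{"translation": [-0.006,0.055,0],"dr": [0,0,0],"grip": 1},{"translation": [-0.012,0.055,0],"dr": [0,0,0],"grip": 1},{"translation": [-0.017,0.055,0],"dr": [0,0,0],"grip": 1},{"translation": [-0.022,0.055,0],"dr": [0,0,0],"grip": 1}]'

```text
clock: 9.07
tcp_pos: [0.5138, 0.1159, 0.0331]
ee_rot: [3.136, -0.009, -2.967]
ft_force: [-4.5, -0.1, 2.6]
opening: -0.0
```

```bash
python3 d.py
```

```text
clk 9.07 dock mm [-124.    82.4] z 33.1 yaw err 0.11 Fdock [-4.5  0.7  2.6] qd 0.08
```

Push on 12 mm more, then back off and cross.

Emit:
jog_arm --commands '[{"translation": [-0.003,-0.0005,0],"dr": [0,0,0],"grip": 1},{"translation": [-0.006,-0.0005,0],"dr": [0,0,0],"grip": 1},{"translation": [-0.009,-0.001,0],"dr": [0,0,0],"grip": 1},{"translation": [-0.012,-0.001,0],"dr": [0,0,0],"grip": 1},{"translation": [-0.013,-0.001,0],"dr": [0,0,0],"grip": 1}]'

```text
clock: 9.7
tcp_pos: [0.5268, 0.1173, 0.0328]
ee_rot: [3.136, -0.009, -2.967]
ft_force: [-3.3, 1.4, -0.2]
opening: 0.0003
```

```bash
python3 d.py
```

```text
clk 9.70 dock mm [-110.9   81.5] z 32.8 yaw err 0.11 Fdock [-3.   1.9 -0.2] qd 0.02
```

Emit:
jog_arm --commands '[{"translation": [0.018,0,0],"dr": [0,0,0],"grip": 1},{"translation": [0.022,-0.055,0],"dr": [0,0,0],"grip": 1},{"translation": [0.022,-0.11,0],"dr": [0,0,0],"grip": 1},{"translation": [0.022,-0.163,0],"dr": [0,0,0],"grip": 1},{"translation": [0.018,-0.163,0],"dr": [0,0,0],"grip": 1}]'

```text
clock: 10.32
tcp_pos: [0.5409, -0.0507, 0.0335]
ee_rot: [3.14, -0.004, -2.973]
ft_force: [0.4, 0.6, -0.4]
opening: -0.0002
```

```bash
python3 d.py;python3 trk.py 8
```

```text
clk 10.32 dock mm [-125.8  -86.4] z 33.5 yaw err -0.21 Fdock [ 0.5  0.5 -0.4] qd 0.08
```

View pics/sc8.png

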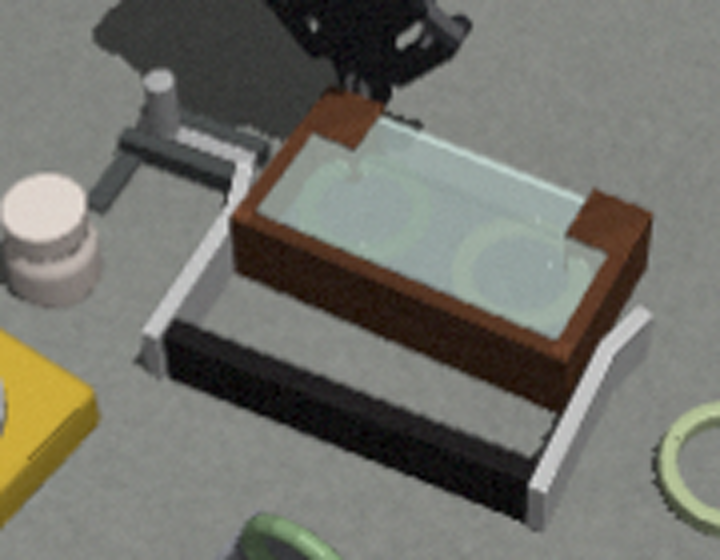

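View pics/t8.png

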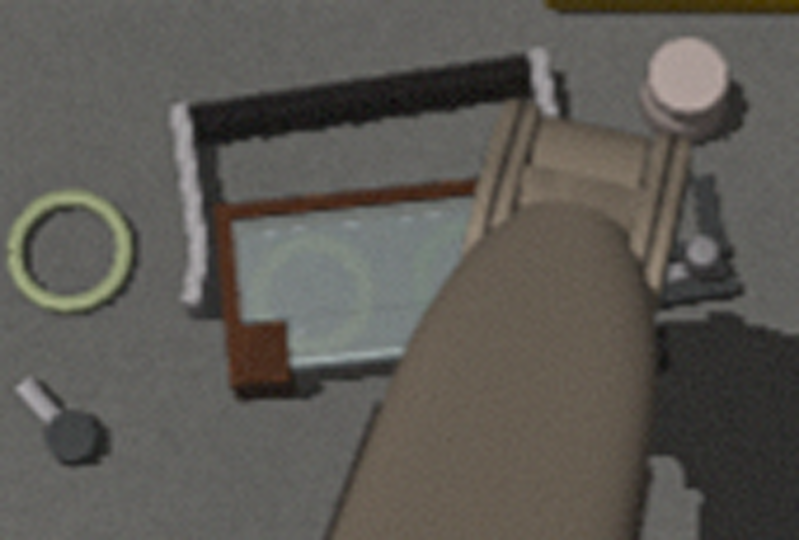

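Emit:
jog_arm --commands '[{"translation": [-0.004,0.004,0],"dr": [0,0,0],"grip": 1},{"translation": [-0.008,0.005,0],"dr": [0,0,0],"grip": 1},{"translation": [-0.012,0.006,0],"dr": [0,0,0],"grip": 1},{"translation": [-0.016,0.007,0],"dr": [0,0,0],"grip": 1},{"translation": [-0.02,0.008,0],"dr": [0,0,0],"grip": 1}]'

```text
clock: 11.05
tcp_pos: [0.5574, -0.0359, 0.0325]
ee_rot: [3.138, -0.007, -2.969]
ft_force: [-2.3, -2.2, -0.5]
opening: -0.0
```

```bash
python3 d.py;python3 f4.py "dict(tFL=(217,208),tRL=(234,384),sFL=(557,352),sFR=(235,215),sRR=(325,95),sRL=(652,218),sFLb=(562,410),sFRb=(237,270))" | tail -4
```

```text
clk 11.05 dock mm [-107.   -74.6] z 32.5 yaw err 0.04 Fdock [-2.6 -1.8 -0.5] qd 0.07
[0.60185709 0.04570549 0.12576984] 7.206081000374297 [[-0.2, -0.2], [-0.3, 0.9], [1.9, 1.7], [-2.0, -0.0], [0.7, -3.8], [-0.1, -2.4], [-0.5, 0.8], [-0.9, 0.2]]
SHOWCASE dock mm [-49.2  -1.9] yaw -2.67
 post 0.082 [-100.3   82.6]
 post -0.082 [-107.9  -81.2]
```

Emit:
jog_arm --commands '[{"translation": [-0.003,-0.001,0],"dr": [0,0,0],"grip": 1},{"translation": [-0.006,-0.001,0],"dr": [0,0,0],"grip": 1},{"translation": [0.01,0.0,0],"dr": [0,0,0],"grip": 1},{"translation": [0.02,0.045,0],"dr": [0,0,0],"grip": 1},{"translation": [0.02,0.1,0],"dr": [0,0,0],"grip": 1}]'

```text
clock: 11.68
tcp_pos: [0.5202, 0.0599, 0.0332]
ee_rot: [3.136, -0.005, -2.971]
ft_force: [0.2, 1.5, -1.4]
opening: -0.0005
```

Emit:
jog_arm --commands '[{"translation": [0.0,0.052,0],"dr": [0,0,0],"grip": 1},{"translation": [-0.006,0.052,0],"dr": [0,0,0],"grip": 1},{"translation": [-0.012,0.052,0],"dr": [0,0,0],"grip": 1},{"translation": [-0.017,0.052,0],"dr": [0,0,0],"grip": 1},{"translation": [-0.022,0.052,0],"dr": [0,0,0],"grip": 1}]'

```text
clock: 12.3
tcp_pos: [0.5317, 0.114, 0.033]
ee_rot: [3.135, -0.009, -2.973]
ft_force: [-5.3, 0.3, 3.5]
opening: 0.0002
```

```bash
python3 d.py
```

```text
clk 12.30 dock mm [-106.6   77.4] z 33.0 yaw err -0.2 Fdock [-5.2  1.2  3.5] qd 0.08
```

Emit:
jog_arm --commands '[{"translation": [-0.003,0,0],"dr": [0,0,0],"grip": 1},{"translation": [-0.006,0,0],"dr": [0,0,0],"grip": 1},{"translation": [-0.009,0,0],"dr": [0,0,0],"grip": 1},{"translation": [-0.012,0,0],"dr": [0,0,0],"grip": 1},{"translation": [-0.013,0,0],"dr": [0,0,0],"grip": 1}]'

```text
clock: 12.92
tcp_pos: [0.5447, 0.1161, 0.0326]
ee_rot: [3.135, -0.009, -2.973]
ft_force: [-3.0, 0.9, -0.7]
opening: 0.0
```

```bash
python3 d.py
```

```text
clk 12.93 dock mm [-93.5  77.3] z 32.6 yaw err -0.21 Fdock [-2.8  1.4 -0.7] qd 0.01
```

Emit:
jog_arm --commands '[{"translation": [0.018,0,0],"dr": [0,0,0],"grip": 1},{"translation": [0.022,-0.055,0],"dr": [0,0,0],"grip": 1},{"translation": [0.022,-0.11,0],"dr": [0,0,0],"grip": 1},{"translation": [0.022,-0.158,0],"dr": [0,0,0],"grip": 1},{"translation": [0.018,-0.158,0],"dr": [0,0,0],"grip": 1}]'

```text
clock: 13.55
tcp_pos: [0.5567, -0.0466, 0.033]
ee_rot: [3.139, -0.004, -2.978]
ft_force: [0.3, -0.0, 0.8]
opening: -0.0002
```

```bash
python3 d.py;python3 trk.py 9
```

```text
clk 13.55 dock mm [-109.5  -85.1] z 33.0 yaw err -0.51 Fdock [ 0.3 -0.1  0.8] qd 0.08
```

View pics/sc9.png

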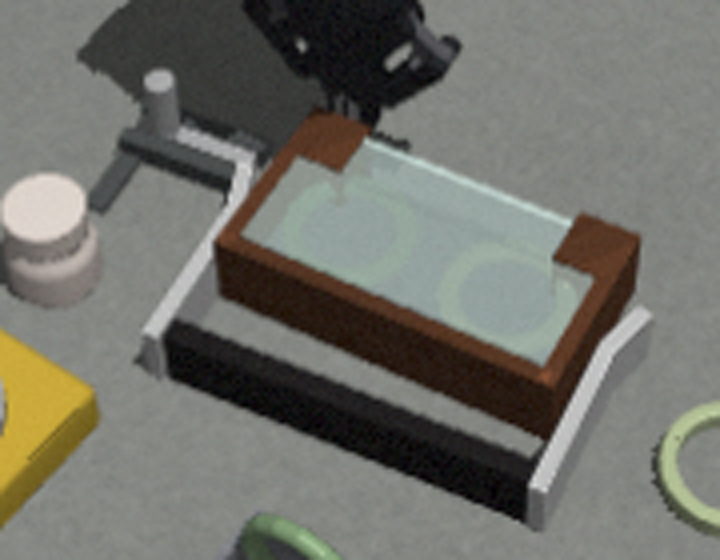

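View pics/t9.png

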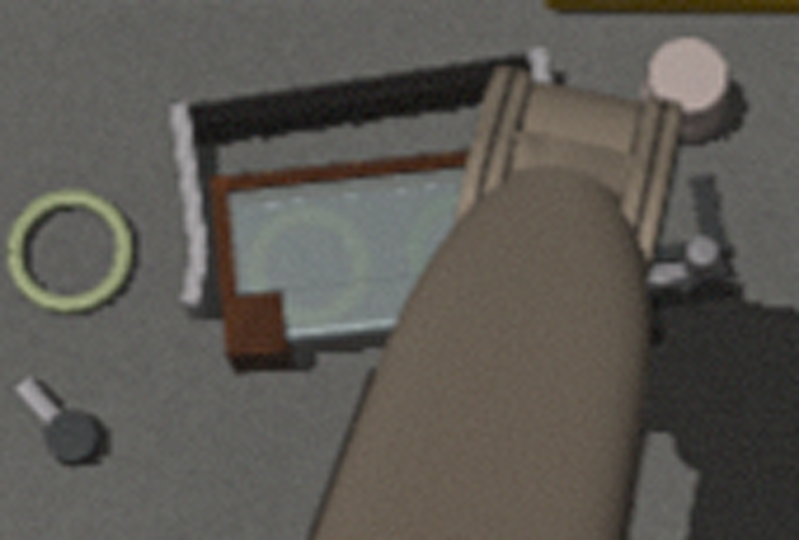

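Emit:
jog_arm --commands '[{"translation": [-0.005,0.003,0],"dr": [0,0,0],"grip": 1},{"translation": [-0.01,0.003,0],"dr": [0,0,0],"grip": 1},{"translation": [-0.015,0.003,0],"dr": [0,0,0],"grip": 1},{"translation": [-0.019,0.004,0],"dr": [0,0,0],"grip": 1},{"translation": [-0.023,0.004,0],"dr": [0,0,0],"grip": 1}]'

```text
clock: 14.28
tcp_pos: [0.577, -0.0356, 0.032]
ee_rot: [3.136, -0.007, -2.974]
ft_force: [-2.2, -1.2, 0.3]
opening: 0.0002
```

```bash
python3 d.py
```

```text
clk 14.28 dock mm [-87.6 -77.7] z 32.0 yaw err -0.28 Fdock [-2.3 -0.8  0.3] qd 0.07
```

Emit:
jog_arm --commands '[{"translation": [-0.002,0.0,0],"dr": [0,0,0],"grip": 1},{"translation": [0.008,0,0],"dr": [0,0,0],"grip": 1},{"translation": [0.02,0.03,0],"dr": [0,0,0],"grip": 1},{"translation": [0.02,0.085,0],"dr": [0,0,0],"grip": 1},{"translation": [0.02,0.14,0],"dr": [0,0,0],"grip": 1}]'

```text
clock: 14.9
tcp_pos: [0.5344, 0.1007, 0.0334]
ee_rot: [3.135, -0.004, -2.975]
ft_force: [1.5, 0.9, -1.1]
opening: -0.0
```

```bash
python3 d.py
```

```text
clk 14.90 dock mm [-106.3   63.9] z 33.4 yaw err -0.35 Fdock [ 1.6  0.6 -1.1] qd 0.82
```

Emit:
jog_arm --commands '[{"translation": [0.0,0.014,0],"dr": [0,0,0],"grip": 1},{"translation": [-0.006,0.016,0],"dr": [0,0,0],"grip": 1},{"translation": [-0.012,0.016,0],"dr": [0,0,0],"grip": 1},{"translation": [-0.017,0.016,0],"dr": [0,0,0],"grip": 1},{"translation": [-0.022,0.016,0],"dr": [0,0,0],"grip": 1}]'

```text
clock: 15.52
tcp_pos: [0.552, 0.1194, 0.0327]
ee_rot: [3.133, -0.008, -2.977]
ft_force: [-5.1, 1.2, 1.9]
opening: -0.0003
```

```bash
python3 d.py
```

```text
clk 15.53 dock mm [-85.6  79.3] z 32.7 yaw err -0.42 Fdock [-4.8  2.1  1.9] qd 0.09
```

Emit:
jog_arm --commands '[{"translation": [-0.003,0,0],"dr": [0,0,0],"grip": 1},{"translation": [-0.006,0,0],"dr": [0,0,0],"grip": 1},{"translation": [-0.008,0,0],"dr": [0,0,0],"grip": 1}]'

```text
clock: 15.9
tcp_pos: [0.5599, 0.1205, 0.0322]
ee_rot: [3.133, -0.009, -2.977]
ft_force: [-2.3, 1.1, -0.7]
opening: 0.0003
```

```bash
python3 d.py;python3 trk.py 10
```

```text
clk 15.90 dock mm [-77.7  79. ] z 32.2 yaw err -0.45 Fdock [-2.1  1.5 -0.7] qd 0.04
```

View pics/sc10.png

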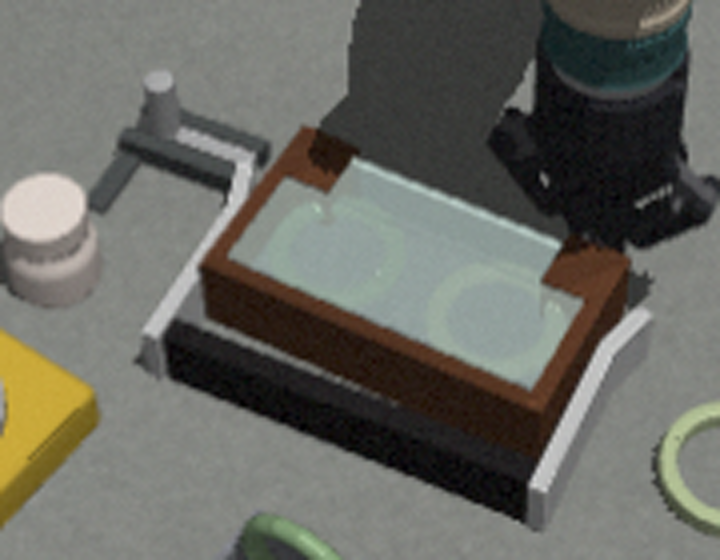

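View pics/t10.png

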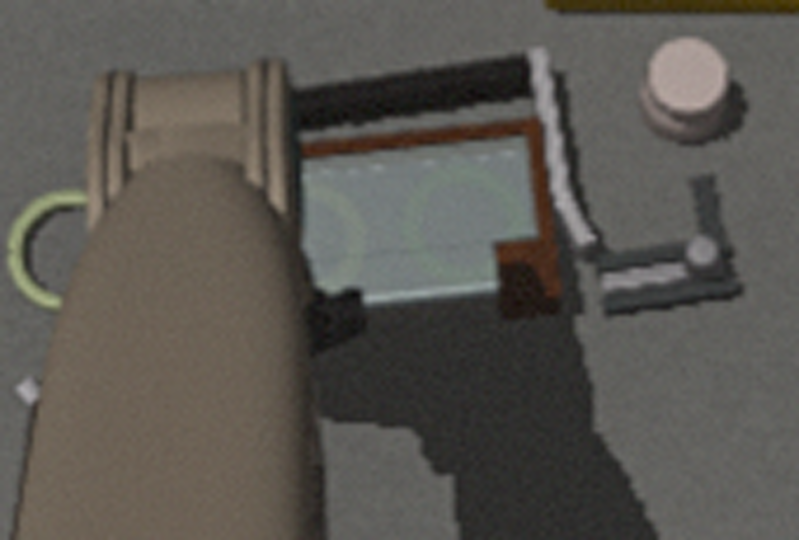

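Emit:
jog_arm --commands '[{"translation": [0.014,0,0],"dr": [0,0,0],"grip": 1},{"translation": [0.02,-0.055,0],"dr": [0,0,0],"grip": 1},{"translation": [0.02,-0.11,0],"dr": [0,0,0],"grip": 1},{"translation": [0.02,-0.158,0],"dr": [0,0,0],"grip": 1},{"translation": [0.016,-0.158,0],"dr": [0,0,0],"grip": 1}]'

```text
clock: 16.62
tcp_pos: [0.5719, -0.0416, 0.0322]
ee_rot: [3.136, -0.005, -2.982]
ft_force: [0.1, -0.0, 0.9]
opening: -0.0001
```

```bash
python3 d.py
```

```text
clk 16.62 dock mm [-93.7 -82.7] z 32.2 yaw err -0.73 Fdock [ 0.1 -0.1  0.9] qd 0.08
```

Emit:
jog_arm --commands '[{"translation": [-0.004,0.002,0],"dr": [0,0,0],"grip": 1},{"translation": [-0.008,0.002,0],"dr": [0,0,0],"grip": 1},{"translation": [-0.012,0.002,0],"dr": [0,0,0],"grip": 1},{"translation": [-0.016,0.002,0],"dr": [0,0,0],"grip": 1},{"translation": [-0.019,0.002,0],"dr": [0,0,0],"grip": 1}]'

```text
clock: 17.25
tcp_pos: [0.59, -0.0363, 0.0318]
ee_rot: [3.136, -0.006, -2.982]
ft_force: [-2.8, -2.6, 0.5]
opening: -0.0
```

```bash
python3 d.py
```

```text
clk 17.25 dock mm [-74.9 -80.6] z 31.8 yaw err -0.7 Fdock [-3.2 -2.   0.5] qd 0.05
```

Emit:
jog_arm --commands '[{"translation": [-0.003,0.0,0],"dr": [0,0,0],"grip": 1},{"translation": [0.008,0,0],"dr": [0,0,0],"grip": 1},{"translation": [0.018,0.03,0],"dr": [0,0,0],"grip": 1},{"translation": [0.018,0.085,0],"dr": [0,0,0],"grip": 1},{"translation": [0.018,0.14,0],"dr": [0,0,0],"grip": 1}]'

```text
clock: 17.88
tcp_pos: [0.5502, 0.1006, 0.033]
ee_rot: [3.135, -0.003, -2.983]
ft_force: [1.1, -0.0, -0.8]
opening: 0.0001
```

Emit:
jog_arm --commands '[{"translation": [0.0,0.018,0],"dr": [0,0,-0.5],"grip": 1},{"translation": [-0.006,0.021,0],"dr": [0,0,-0.5],"grip": 1},{"translation": [-0.011,0.021,0],"dr": [0,0,-0.5],"grip": 1},{"translation": [-0.015,0.021,0],"dr": [0,0,-0.5],"grip": 1},{"translation": [-0.019,0.021,0],"dr": [0,0,-0.5],"grip": 1}]'

```text
clock: 18.5
tcp_pos: [0.5642, 0.1236, 0.0326]
ee_rot: [3.134, -0.007, -2.975]
ft_force: [-4.5, 0.9, 2.6]
opening: -0.0005
```

```bash
python3 d.py
```

```text
clk 18.50 dock mm [-72.9  81.3] z 32.6 yaw err -0.34 Fdock [-4.3  1.7  2.6] qd 0.07
```

Emit:
jog_arm --commands '[{"translation": [-0.002,0,0],"dr": [0,0,0],"grip": 1},{"translation": [-0.004,0,0],"dr": [0,0,0],"grip": 1},{"translation": [-0.006,0,0],"dr": [0,0,0],"grip": 1},{"translation": [-0.008,0,0],"dr": [0,0,0],"grip": 1}]'

```text
clock: 19.0
tcp_pos: [0.5721, 0.1248, 0.0321]
ee_rot: [3.134, -0.007, -2.975]
ft_force: [-2.1, 1.1, -0.9]
opening: 0.0001
```

```bash
python3 d.py;python3 trk.py 11
```

```text
clk 19.00 dock mm [-64.9  81.2] z 32.1 yaw err -0.35 Fdock [-1.9  1.4 -0.9] qd 0.04
```

View pics/sc11.png

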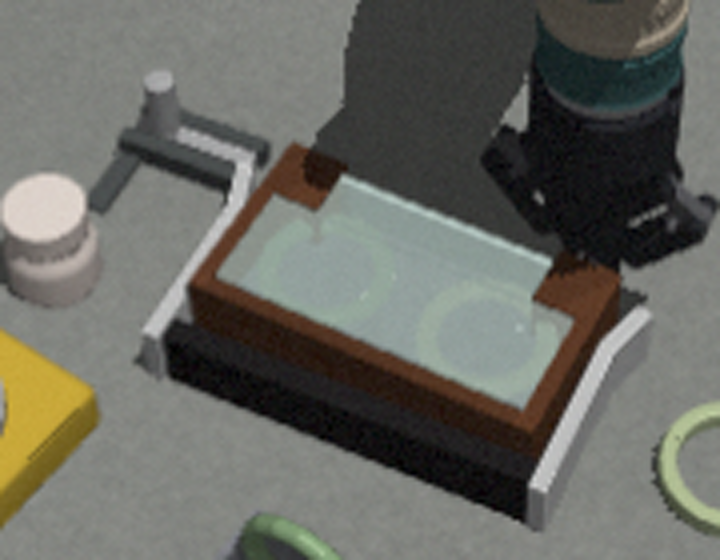

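View pics/t11.png

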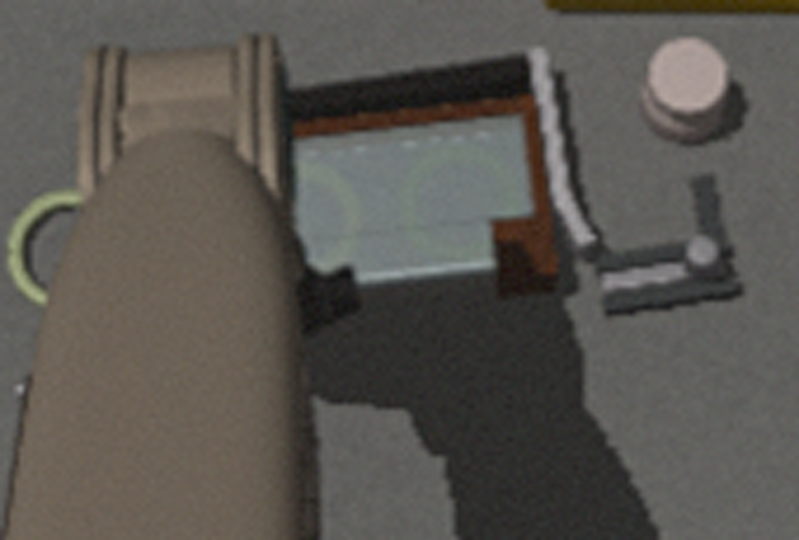

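Emit:
jog_arm --commands '[{"translation": [0.014,0,0],"dr": [0,0,0],"grip": 1},{"translation": [0.018,-0.055,0],"dr": [0,0,0],"grip": 1},{"translation": [0.018,-0.11,0],"dr": [0,0,0],"grip": 1},{"translation": [0.018,-0.161,0],"dr": [0,0,0],"grip": 1},{"translation": [0.014,-0.161,0],"dr": [0,0,0],"grip": 1}]'

```text
clock: 19.73
tcp_pos: [0.587, -0.0402, 0.0323]
ee_rot: [3.137, -0.003, -2.981]
ft_force: [0.5, 1.0, -0.6]
opening: -0.0
```

```bash
python3 d.py
```

```text
clk 19.73 dock mm [-78.5 -83.9] z 32.3 yaw err -0.66 Fdock [ 0.7  0.9 -0.6] qd 0.07
```

Emit:
jog_arm --commands '[{"translation": [-0.003,0.002,0],"dr": [0,0,0],"grip": 1},{"translation": [-0.006,0.002,0],"dr": [0,0,0],"grip": 1},{"translation": [-0.009,0.002,0],"dr": [0,0,0],"grip": 1},{"translation": [-0.012,0.002,0],"dr": [0,0,0],"grip": 1},{"translation": [-0.014,0.002,0],"dr": [0,0,0],"grip": 1}]'

```text
clock: 20.35
tcp_pos: [0.6, -0.0357, 0.0319]
ee_rot: [3.137, -0.004, -2.98]
ft_force: [-3.6, -2.6, 1.2]
opening: -0.0002
```

```bash
python3 d.py
```

```text
clk 20.35 dock mm [-65.  -81.8] z 31.9 yaw err -0.63 Fdock [-4.  -1.9  1.2] qd 0.04
```

Emit:
jog_arm --commands '[{"translation": [-0.002,0,0],"dr": [0,0,0],"grip": 1},{"translation": [-0.004,0,0],"dr": [0,0,0],"grip": 1},{"translation": [-0.006,0,0],"dr": [0,0,0],"grip": 1}]'

```text
clock: 20.72
tcp_pos: [0.606, -0.0348, 0.0317]
ee_rot: [3.137, -0.004, -2.98]
ft_force: [-4.0, -2.7, 0.4]
opening: 0.0005
```

```bash
python3 d.py
```

```text
clk 20.73 dock mm [-58.9 -82. ] z 31.7 yaw err -0.63 Fdock [-4.4 -2.   0.4] qd 0.04
```

Emit:
jog_arm --commands '[{"translation": [0.01,0.0,0],"dr": [0,0,0],"grip": 1},{"translation": [0.018,0.03,0],"dr": [0,0,0],"grip": 1},{"translation": [0.018,0.085,0],"dr": [0,0,0],"grip": 1},{"translation": [0.018,0.14,0],"dr": [0,0,0],"grip": 1},{"translation": [0.018,0.162,0],"dr": [0,0,-0.5],"grip": 1}]'

```text
clock: 21.35
tcp_pos: [0.5618, 0.1253, 0.0329]
ee_rot: [3.135, -0.002, -2.968]
ft_force: [-0.8, -1.1, 0.5]
opening: 0.0002
```

```bash
python3 d.py
```

```text
clk 21.35 dock mm [-75.   83.4] z 32.9 yaw err 0.05 Fdock [-1.  -1.   0.5] qd 0.28
```

Emit:
jog_arm --commands '[{"translation": [-0.003,-0.002,0],"dr": [0,0,0],"grip": 1},{"translation": [-0.006,-0.002,0],"dr": [0,0,0],"grip": 1},{"translation": [-0.009,-0.002,0],"dr": [0,0,0],"grip": 1},{"translation": [-0.012,-0.002,0],"dr": [0,0,0],"grip": 1},{"translation": [-0.014,-0.002,0],"dr": [0,0,0],"grip": 1}]'

```text
clock: 21.98
tcp_pos: [0.5745, 0.1251, 0.0324]
ee_rot: [3.134, -0.006, -2.969]
ft_force: [-4.5, 0.4, 3.3]
opening: -0.0001
```

```bash
python3 d.py
```

```text
clk 21.98 dock mm [-62.5  81.1] z 32.4 yaw err 0.01 Fdock [-4.3  1.1  3.3] qd 0.03
```

Emit:
jog_arm --commands '[{"translation": [-0.0015,0,0],"dr": [0,0,0],"grip": 1},{"translation": [-0.003,0,0],"dr": [0,0,0],"grip": 1}]'

```text
clock: 22.22
tcp_pos: [0.5764, 0.1258, 0.0321]
ee_rot: [3.133, -0.008, -2.969]
ft_force: [-4.4, 1.8, 2.2]
opening: 0.0001
```

```bash
python3 d.py;python3 trk.py 12
```

```text
clk 22.23 dock mm [-60.6  81.4] z 32.1 yaw err 0.01 Fdock [-4.   2.5  2.2] qd 0.03
```

View pics/sc12.png

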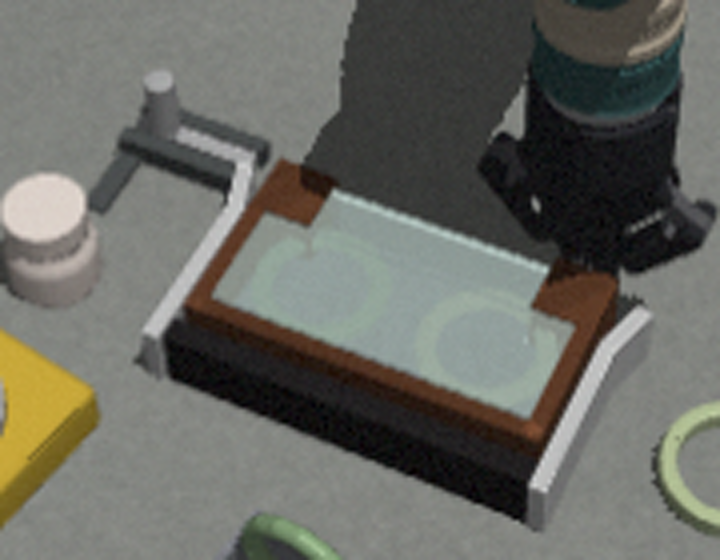

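Emit:
jog_arm --commands '[{"translation": [-0.002,0,0],"dr": [0,0,0],"grip": 1},{"translation": [-0.0035,0,0],"dr": [0,0,0],"grip": 1},{"translation": [-0.005,0,0],"dr": [0,0,0],"grip": 1}]'

```text
clock: 22.7
tcp_pos: [0.5802, 0.1268, 0.0318]
ee_rot: [3.133, -0.01, -2.969]
ft_force: [-10.8, -0.3, 7.7]
opening: -0.0001
```

```bash
python3 d.py
```

```text
clk 22.70 dock mm [-56.7  81.7] z 31.8 yaw err 0.03 Fdock [-10.7   1.5   7.7] qd 0.03
```

Emit:
jog_arm --commands '[{"translation": [0.014,0,0],"dr": [0,0,0],"grip": 1},{"translation": [0.017,-0.055,0],"dr": [0,0,0],"grip": 1},{"translation": [0.017,-0.11,0],"dr": [0,0,0],"grip": 1},{"translation": [0.017,-0.161,0],"dr": [0,0,0],"grip": 1},{"translation": [0.013,-0.161,0],"dr": [0,0,0],"grip": 1}]'

```text
clock: 23.32
tcp_pos: [0.5974, -0.0382, 0.0313]
ee_rot: [3.136, -0.006, -2.974]
ft_force: [0.7, 0.5, -0.6]
opening: 0.0003
```

```bash
python3 d.py;python3 trk.py 13
```

```text
clk 23.32 dock mm [-68.  -83.7] z 31.3 yaw err -0.29 Fdock [ 0.8  0.3 -0.6] qd 0.07
```

View pics/sc13.png

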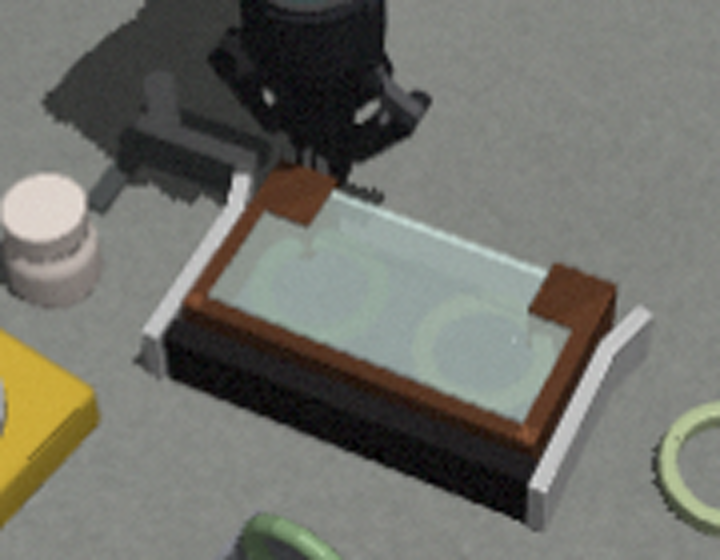

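Emit:
jog_arm --commands '[{"translation": [-0.003,0.002,0],"dr": [0,0,0],"grip": 1},{"translation": [-0.005,0.002,0],"dr": [0,0,0],"grip": 1},{"translation": [-0.007,0.002,0],"dr": [0,0,0],"grip": 1},{"translation": [-0.009,0.002,0],"dr": [0,0,0],"grip": 1}]'

```text
clock: 23.92
tcp_pos: [0.6049, -0.0308, 0.0309]
ee_rot: [3.134, -0.008, -2.97]
ft_force: [-0.1, 0.5, 0.3]
opening: -0.0
```

```bash
python3 d.py
```

```text
clk 23.93 dock mm [-59.3 -77.8] z 30.9 yaw err -0.01 Fdock [0.  0.5 0.3] qd 0.04
```

Emit:
jog_arm --commands '[{"translation": [-0.0015,0,0],"dr": [0,0,0],"grip": 1},{"translation": [-0.0025,0,0],"dr": [0,0,0],"grip": 1}]'

```text
clock: 24.18
tcp_pos: [0.6059, -0.0307, 0.0306]
ee_rot: [3.134, -0.011, -2.97]
ft_force: [-4.4, -2.2, 4.9]
opening: 0.0
```

```bash
python3 d.py
```

```text
clk 24.18 dock mm [-58.3 -77.9] z 30.6 yaw err -0.03 Fdock [-4.7 -1.4  4.9] qd 0.02
```

Emit:
jog_arm --commands '[{"translation": [0.004,-0.002,0],"dr": [0,0,0],"grip": 1},{"translation": [0.003,-0.004,0],"dr": [0,0,0],"grip": 1},{"translation": [-0.001,-0.004,0],"dr": [0,0,0],"grip": 1},{"translation": [-0.002,-0.004,0],"dr": [0,0,0],"grip": 1},{"translation": [-0.003,-0.004,0],"dr": [0,0,0],"grip": 1}]'

```text
clock: 24.8
tcp_pos: [0.6085, -0.0347, 0.0305]
ee_rot: [3.136, -0.014, -2.97]
ft_force: [-3.7, -3.2, 3.5]
opening: -0.0002
```

```bash
python3 d.py
```

```text
clk 24.80 dock mm [-56.4 -82.3] z 30.5 yaw err -0.06 Fdock [-4.2 -2.5  3.5] qd 0.02
```

Emit:
jog_arm --commands '[{"translation": [-0.001,0,0],"dr": [0,0,0],"grip": 1},{"translation": [-0.002,0,0],"dr": [0,0,0],"grip": 1}]'

```text
clock: 25.05
tcp_pos: [0.6086, -0.0348, 0.0305]
ee_rot: [3.136, -0.018, -2.971]
ft_force: [-8.6, -3.8, 7.4]
opening: 0.0
```

Emit:
jog_arm --commands '[{"translation": [-0.001,0,0],"dr": [0,0,0],"grip": 1},{"translation": [-0.002,0,0],"dr": [0,0,0],"grip": 1}]'

```text
clock: 25.3
tcp_pos: [0.6085, -0.0348, 0.0305]
ee_rot: [3.136, -0.023, -2.971]
ft_force: [-9.5, -2.8, 9.0]
opening: -0.0
```

```bash
python3 d.py; python3 trk.py 14
```

```text
clk 25.30 dock mm [-56.4 -82.3] z 30.5 yaw err -0.09 Fdock [-9.9 -1.1  9. ] qd 0.02
```

View pics/sc14.png

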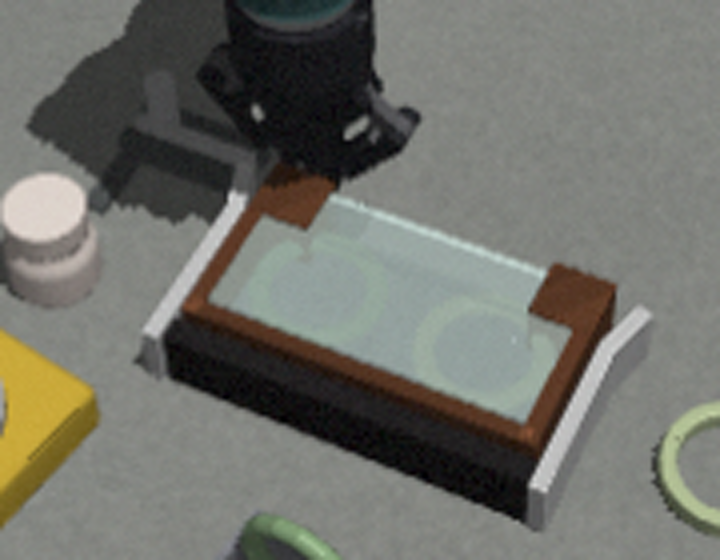

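```bash
python3 d.py -58 -82.3 32
```

```text
clk 25.40 dock mm [-56.4 -82.3] z 30.5 yaw err -0.09 Fdock [-9.  -0.9  7.5] qd 0.0
trans mm [ 1.6  0.  -1.5] dr [ 0.3  -1.29 -0.1 ]
```

Emit:
jog_arm --commands '[{"translation": [0.005,0,-0.0015],"dr": [0.3,-1.3,0],"grip": 1},{"translation": [0.005,0,-0.0015],"dr": [0.3,-1.3,0],"grip": 1}]'

```text
clock: 25.65
tcp_pos: [0.6036, -0.0353, 0.0322]
ee_rot: [3.141, 0.002, -2.971]
ft_force: [-0.8, 0.5, -0.7]
opening: -0.0007
```

```bash
python3 d.py -57 -82.3 32
```

```text
clk 25.65 dock mm [-61.4 -82. ] z 32.2 yaw err -0.09 Fdock [-0.7  0.6 -0.7] qd 0.02
trans mm [-4.4 -0.3  0.2] dr [ 0.03  0.09 -0.09]
```

Emit:
jog_arm --commands '[{"translation": [0.008,0.04,0],"dr": [0,0,0],"grip": 1},{"translation": [0.008,0.095,0],"dr": [0,0,0],"grip": 1},{"translation": [0.008,0.15,0],"dr": [0,0,0],"grip": 1},{"translation": [0.006,0.164,0],"dr": [0,0,0],"grip": 1},{"translation": [0.002,0.164,0],"dr": [0,0,0],"grip": 1}]'

```text
clock: 26.28
tcp_pos: [0.5742, 0.1269, 0.0324]
ee_rot: [3.141, 0.003, -2.969]
ft_force: [0.0, 0.4, 0.1]
opening: 0.0001
```

```bash
python3 d.py -57 82 32
```

```text
clk 26.27 dock mm [-62.5  82.9] z 32.4 yaw err 0.03 Fdock [0.1 0.4 0.1] qd 0.08
trans mm [-5.5 -0.9  0.4] dr [0.02 0.15 0.03]
```

Emit:
jog_arm --commands '[{"translation": [-0.002,-0.001,0],"dr": [0,0,0],"grip": 1},{"translation": [-0.004,-0.001,0],"dr": [0,0,0],"grip": 1},{"translation": [-0.005,-0.001,0],"dr": [0,0,0],"grip": 1}]'

```text
clock: 26.65
tcp_pos: [0.5798, 0.1258, 0.0324]
ee_rot: [3.141, 0.003, -2.97]
ft_force: [0.0, 0.4, -0.1]
opening: -0.0003
```

```bash
python3 d.py
```

```text
clk 26.65 dock mm [-57.2  80.8] z 32.4 yaw err -0.06 Fdock [ 0.1  0.4 -0.1] qd 0.01
```

Emit:
jog_arm --commands '[{"translation": [-0.001,0,0],"dr": [0,0,0],"grip": 1}]'

```text
clock: 26.78
tcp_pos: [0.5804, 0.1255, 0.0322]
ee_rot: [3.141, 0.001, -2.971]
ft_force: [-2.7, 0.9, 1.0]
opening: -0.0
```

```bash
python3 d.py -57 82 32
```

```text
clk 26.77 dock mm [-56.7  80.4] z 32.2 yaw err -0.11 Fdock [-2.5  1.4  1. ] qd 0.02
trans mm [0.3 1.6 0.2] dr [ 0.04  0.08 -0.11]
```

Emit:
jog_arm --commands '[{"translation": [-0.001,0,0],"dr": [0,0,0],"grip": 1},{"translation": [-0.002,0,0],"dr": [0,0,0],"grip": 1}]'

```text
clock: 27.02
tcp_pos: [0.5807, 0.1255, 0.0319]
ee_rot: [3.141, -0.002, -2.971]
ft_force: [-6.9, -0.5, 3.2]
opening: -0.0001
```

```bash
python3 d.py -57 82 32
```

```text
clk 27.02 dock mm [-56.4  80.4] z 31.9 yaw err -0.12 Fdock [-6.9  0.7  3.2] qd 0.02
trans mm [ 0.6  1.6 -0.1] dr [ 0.04 -0.11 -0.12]
```

Emit:
jog_arm --commands '[{"translation": [-0.003,0,0],"dr": [0,0,0],"grip": 1},{"translation": [-0.004,0,0],"dr": [0,0,0],"grip": 1}]'

```text
clock: 27.28
tcp_pos: [0.5806, 0.1256, 0.0312]
ee_rot: [3.141, -0.01, -2.971]
ft_force: [-10.9, -2.1, 7.9]
opening: 0.0001
```

```bash
python3 d.py -57 82 32
```

```text
clk 27.27 dock mm [-56.4  80.5] z 31.2 yaw err -0.11 Fdock [-11.1  -0.2   7.9] qd 0.02
trans mm [ 0.6  1.5 -0.8] dr [ 0.02 -0.57 -0.11]
```

Emit:
jog_arm --commands '[{"translation": [-0.005,0,-0.0005],"dr": [0,0,0],"grip": 1},{"translation": [-0.0055,0,-0.0005],"dr": [0,0,0],"grip": 1}]'

```text
clock: 27.52
tcp_pos: [0.5805, 0.1256, 0.0308]
ee_rot: [-3.141, -0.021, -2.971]
ft_force: [-13.1, -2.8, 9.6]
opening: 0.0002
```

```bash
python3 d.py -57 82 32
```

```text
clk 27.52 dock mm [-56.5  80.5] z 30.8 yaw err -0.1 Fdock [-13.4  -0.5   9.6] qd 0.01
trans mm [ 0.5  1.5 -1.2] dr [-0.02 -1.21 -0.1 ]
```

Now hold a bit higher for five rows.

Emit:
jog_arm --commands '[{"translation": [-0.0065,0,-0.001],"dr": [0,0,0],"grip": 1},{"translation": [-0.0065,0,-0.001],"dr": [0,0,0],"grip": 1},{"translation": [-0.0065,0,-0.001],"dr": [0,0,0],"grip": 1},{"translation": [-0.0065,0,-0.001],"dr": [0,0,0],"grip": 1},{"translation": [-0.0065,0,-0.001],"dr": [0,0,0],"grip": 1}]'

```text
clock: 28.15
tcp_pos: [0.5804, 0.1256, 0.0307]
ee_rot: [-3.14, -0.034, -2.971]
ft_force: [-13.1, -3.8, 10.1]
opening: -0.0002
```

```bash
python3 d.py -57 82 32
```

```text
clk 28.15 dock mm [-56.7  80.5] z 30.7 yaw err -0.1 Fdock [-13.6  -1.5  10.1] qd 0.0
trans mm [ 0.4  1.5 -1.3] dr [-0.06 -1.95 -0.1 ]
```

Emit:
jog_arm --commands '[{"translation": [-0.0075,0,-0.001],"dr": [0,-0.3,0],"grip": 1},{"translation": [-0.008,0,-0.001],"dr": [0,-0.3,0],"grip": 1}]'

```text
clock: 28.4
tcp_pos: [0.5802, 0.1256, 0.0307]
ee_rot: [-3.139, -0.045, -2.971]
ft_force: [-18.0, -3.8, 15.5]
opening: 0.0001
```

```bash
python3 d.py -57 82 32
```

```text
clk 28.40 dock mm [-56.8  80.5] z 30.7 yaw err -0.1 Fdock [-18.4  -0.6  15.5] qd 0.01
trans mm [ 0.3  1.5 -1.3] dr [-0.12 -2.58 -0.1 ]
```

Emit:
jog_arm --commands '[{"translation": [-0.007,0,-0.001],"dr": [0,0,0],"grip": 1},{"translation": [-0.007,0,-0.001],"dr": [0,0,0],"grip": 1},{"translation": [-0.007,0,-0.001],"dr": [0,0,0],"grip": 1}]'

```text
clock: 28.78
tcp_pos: [0.58, 0.1255, 0.0308]
ee_rot: [-3.139, -0.059, -2.971]
ft_force: [-16.6, -4.4, 13.3]
opening: -0.0002
```

```bash
python3 d.py -57 82 32
```

```text
clk 28.77 dock mm [-57.   80.5] z 30.8 yaw err -0.1 Fdock [-17.1  -1.5  13.3] qd 0.0
trans mm [ 0.   1.5 -1.2] dr [-0.17 -3.39 -0.09]
```

Emit:
jog_arm --commands '[{"translation": [-0.007,0,-0.001],"dr": [0,0,0],"grip": 1},{"translation": [-0.007,0,-0.001],"dr": [0,0,0],"grip": 1},{"translation": [-0.007,0,-0.001],"dr": [0,0,0],"grip": 1}]'

```text
clock: 29.15
tcp_pos: [0.5798, 0.1255, 0.031]
ee_rot: [-3.138, -0.073, -2.971]
ft_force: [-16.0, -2.8, 13.4]
opening: 0.0001
```

```bash
python3 d.py -57 82 32;  python3 trk.py 15
```

```text
clk 29.15 dock mm [-57.2  80.5] z 31.0 yaw err -0.09 Fdock [-16.2  -0.   13.4] qd 0.0
trans mm [-0.1  1.5 -1. ] dr [-0.22 -4.2  -0.09]
```

View pics/sc15.png

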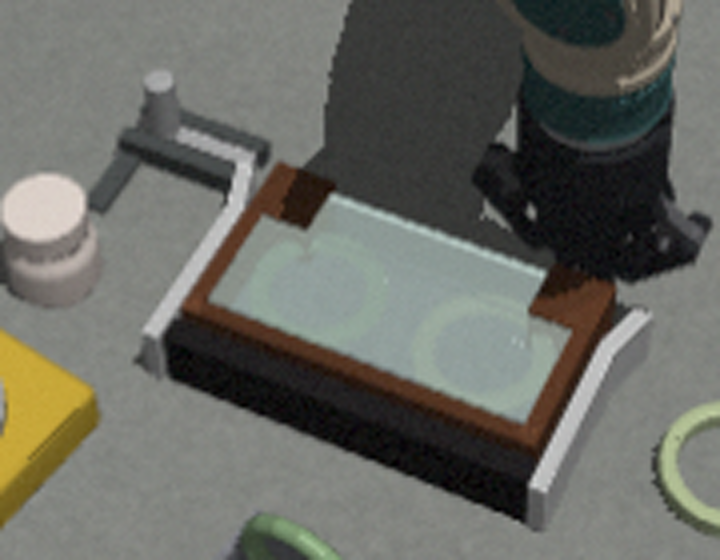

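View pics/t15.png

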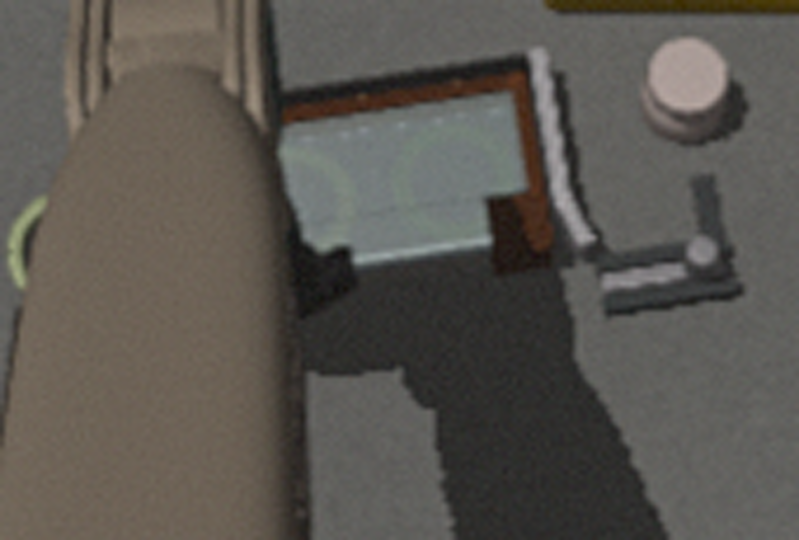

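Emit:
jog_arm --commands '[{"translation": [0.004,0,0],"dr": [0,-1,0],"grip": 1},{"translation": [0.02,0,-0.001],"dr": [0,-4,0],"grip": 1},{"translation": [0.03,0,-0.03],"dr": [0,-4,0],"grip": 1},{"translation": [0.03,0,-0.085],"dr": [0,-4,0],"grip": 1}]'

```text
clock: 29.75
tcp_pos: [0.5536, 0.1215, 0.1164]
ee_rot: [-3.138, -0.008, -2.971]
ft_force: [1.7, 0.7, -0.1]
opening: 0.0
```

```bash
python3 - <<'E'
from fit1 import *
from d import dock
for n,c,f,z in (("knobT",T,t(703,250),.058),("knobS",S,s(160,77),.058),("jarT",T,t(688,68),.06),("jarS",S,s(42,200),.06)):
    print(n,np.round(1000*dock(onz(c,*f,z)),1))
E
python3 d.py -64 -230 130
```

```text
[0.55820116 0.04308879 0.25970607] 14.880061616194508 [[-1.3, -0.5], [-0.0, -1.1], [0.8, -0.3], [0.1, 1.0], [-0.6, -0.1], [-0.7, -1.8], [0.3, -1.6], [0.5, -0.3], [3.3, 2.0], [-0.3, 0.4]]
[0.6499445  0.05596392 0.17229936] 9.872025953478879 [[-0.8, -0.3], [-1.2, 1.3], [0.2, -0.7], [0.2, 0.5], [-0.5, 0.7], [-4.0, -1.3], [-0.9, 2.5], [-0.8, -2.4], [0.7, 0.8], [0.5, 0.6]]
knobT [ -62.3 -182.8]
knobS [ -64.4 -182.6]
jarT [  48.5 -193.2]
jarS [  41.2 -194.7]
clk 29.75 dock mm [-83.8  81.1] z 116.4 yaw err -0.08 Fdock [ 1.8  0.4 -0.1] qd 0.91
trans mm [ -20.1 -311.1  -12.6] dr [-0.21 -0.48 -0.08]
```

Emit:
jog_arm --commands '[{"translation": [-0.005,-0.06,-0.012],"dr": [0,-0.5,0],"grip": 1},{"translation": [-0.009,-0.12,-0.012],"dr": [0,-0.5,0],"grip": 1},{"translation": [-0.013,-0.18,-0.012],"dr": [0,-0.5,0],"grip": 1},{"translation": [-0.017,-0.24,-0.012],"dr": [0,-0.5,0],"grip": 1},{"translation": [-0.02,-0.3,-0.012],"dr": [0,-0.5,0],"grip": 1}]'

```text
clock: 30.38
tcp_pos: [0.6258, -0.173, 0.1298]
ee_rot: [-3.136, 0.003, -2.971]
ft_force: [1.0, -1.0, -0.3]
opening: -0.0002
```

```bash
python3 trk.py 16; python3 d.py -64 -225 45
```

```text
clk 30.48 dock mm [ -62.3 -226. ] z 130.1 yaw err -0.44 Fdock [-0.2  1.2  0.4] qd 0.06
trans mm [ 2.1  1.7 85.1] dr [-0.52  0.31 -0.44]
```

View pics/t16.png

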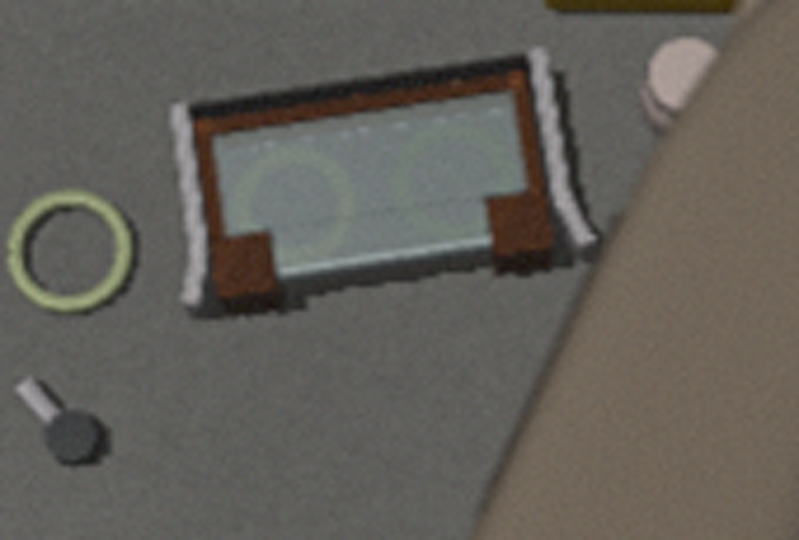

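View pics/sc16.png

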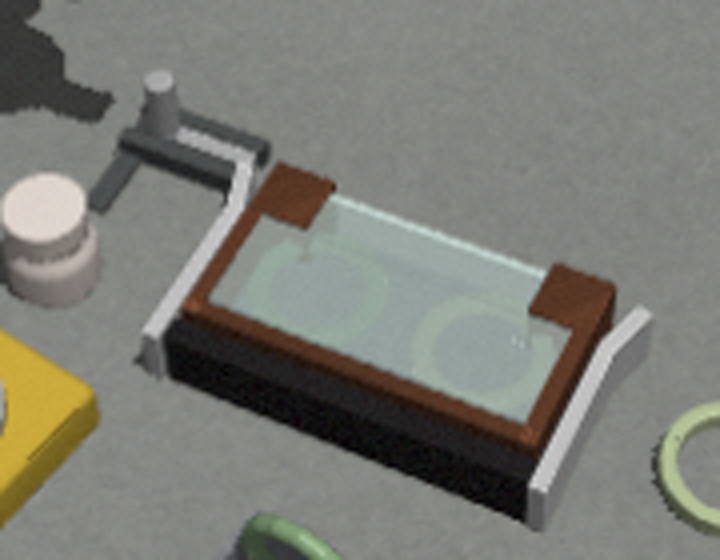

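Emit:
jog_arm --commands '[{"translation": [0.002,0.001,0.04],"dr": [-0.5,0.3,0],"grip": 1},{"translation": [0.002,0.001,0.075],"dr": [-0.5,0.3,0],"grip": 1},{"translation": [0.002,0.001,0.085],"dr": [-0.5,0.3,0],"grip": 1},{"translation": [0.002,0.008,0.085],"dr": [-0.5,0.3,0],"grip": 1},{"translation": [0.002,0.014,0.085],"dr": [-0.5,0.3,0],"grip": 1}]'

```text
clock: 31.1
tcp_pos: [0.625, -0.1642, 0.0467]
ee_rot: [-3.14, 0.003, -2.976]
ft_force: [-0.4, 0.4, 0.5]
opening: -0.0002
```

```bash
python3 d.py -64 -206 45;python3 -c "
from h import *
save('scene','s17.png')
im=arm.grab_frame('scene')[190:330,190:370,::-1];cv2.imwrite('pics/s17z.png',cv2.resize(im,None,fx=4,fy=4,interpolation=cv2.INTER_CUBIC))"
```

```text
clk 31.10 dock mm [ -62.4 -212.6] z 46.7 yaw err -0.41 Fdock [-0.3  0.5  0.5] qd 0.07
trans mm [1.7 6.6 1.7] dr [-0.1   0.17 -0.41]
```

View pics/s17z.png

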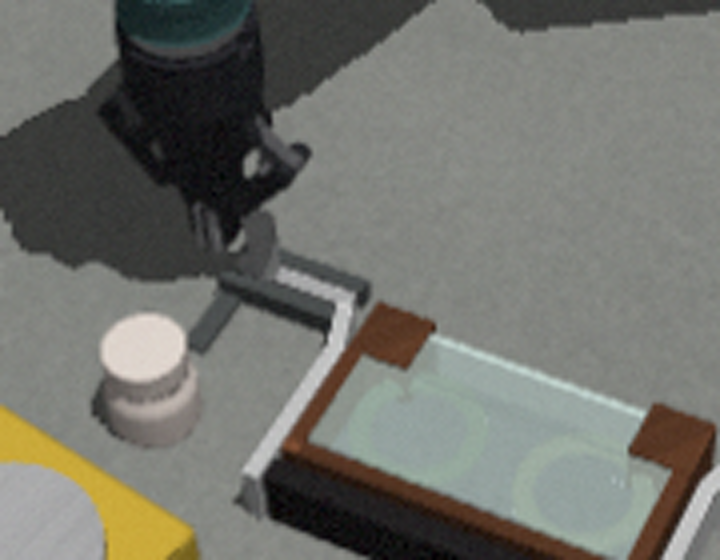

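Emit:
jog_arm --commands '[{"translation": [0.001,0,-0.006],"dr": [0,0,-0.4],"grip": 1},{"translation": [0.001,0.004,-0.006],"dr": [0,0,-0.4],"grip": 1},{"translation": [0.001,0.008,-0.006],"dr": [0,0,-0.4],"grip": 1},{"translation": [0.001,0.012,-0.006],"dr": [0,0,-0.4],"grip": 1},{"translation": [0.001,0.018,-0.006],"dr": [0,0,-0.4],"grip": 1}]'

```text
clock: 31.82
tcp_pos: [0.6211, -0.1466, 0.053]
ee_rot: [-3.139, 0.003, -2.969]
ft_force: [0.5, -1.6, 2.3]
opening: -0.0
```

```bash
python3 d.py -64 -158 53
```

```text
clk 31.82 dock mm [ -63.2 -194.6] z 53.0 yaw err 0.0 Fdock [ 0.2 -1.6  2.3] qd 0.07
trans mm [ 0.8 36.6 -0.1] dr [-0.16  0.19  0.  ]
```

Contact (about 2 N). Continue.

Emit:
jog_arm --commands '[{"translation": [0.001,0.006,0],"dr": [0,0,0],"grip": 1},{"translation": [0.001,0.012,0],"dr": [0,0,0],"grip": 1},{"translation": [0.001,0.018,0],"dr": [0,0,0],"grip": 1},{"translation": [0.001,0.023,0],"dr": [0,0,0],"grip": 1},{"translation": [0.001,0.027,0],"dr": [0,0,0],"grip": 1}]'

```text
clock: 32.45
tcp_pos: [0.6155, -0.1197, 0.0529]
ee_rot: [-3.139, 0.003, -2.969]
ft_force: [1.2, -2.4, 1.3]
opening: -0.0007
```

```bash
python3 d.py -64 -158 53;python3 trk.py 18
```

```text
clk 32.45 dock mm [ -64.1 -167.2] z 52.9 yaw err 0.02 Fdock [ 0.8 -2.6  1.3] qd 0.05
trans mm [-0.1  9.2 -0.1] dr [-0.16  0.19  0.02]
```

View pics/sc18.png

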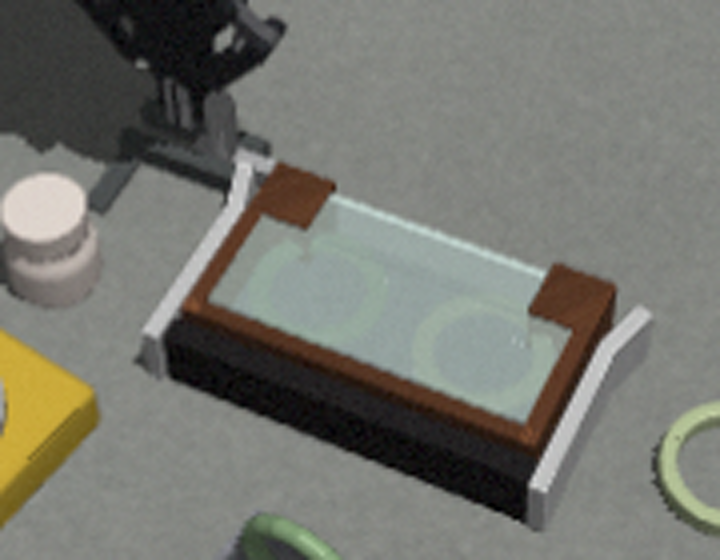

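Emit:
jog_arm --commands '[{"translation": [0,0.003,0],"dr": [0,0,0],"grip": 1},{"translation": [0,0.006,0],"dr": [0,0,0],"grip": 1},{"translation": [0,0.008,0],"dr": [0,0,0],"grip": 1}]'

```text
clock: 32.92
tcp_pos: [0.6135, -0.1114, 0.0527]
ee_rot: [-3.14, 0.002, -2.969]
ft_force: [1.0, -2.8, 1.2]
opening: 0.0
```

```bash
python3 d.py -64 -158 53
```

```text
clk 32.92 dock mm [ -64.6 -158.7] z 52.7 yaw err 0.03 Fdock [ 0.5 -3.   1.2] qd 0.02
trans mm [-0.6  0.7 -0.3] dr [-0.11  0.14  0.03]
```

Emit:
jog_arm --commands '[{"translation": [0,0.0015,0],"dr": [0,0,0],"grip": 1},{"translation": [0,0.003,0],"dr": [0,0,0],"grip": 1}]'

```text
clock: 33.17
tcp_pos: [0.6133, -0.1094, 0.0528]
ee_rot: [-3.137, 0.002, -2.969]
ft_force: [2.1, -4.7, 0.3]
opening: -0.0003
```

```bash
python3 d.py -64 -158 53
```

```text
clk 33.17 dock mm [ -64.5 -156.6] z 52.8 yaw err 0.01 Fdock [ 1.3 -5.   0.3] qd 0.02
trans mm [-0.5 -1.4 -0.2] dr [-0.26  0.13  0.01]
```

Emit:
jog_arm --commands '[{"translation": [0,0.0015,0],"dr": [0,0,0],"grip": 1},{"translation": [0,0.003,0],"dr": [0,0,0],"grip": 1}]'

```text
clock: 33.42
tcp_pos: [0.6132, -0.1091, 0.0529]
ee_rot: [-3.131, 0.002, -2.971]
ft_force: [2.3, -10.4, -1.9]
opening: -0.0002
```

```bash
python3 d.py -64 -158 53
```

```text
clk 33.42 dock mm [ -64.6 -156.4] z 52.9 yaw err -0.08 Fdock [  0.5 -10.7  -1.9] qd 0.02
trans mm [-0.6 -1.6 -0.1] dr [-0.63  0.1  -0.08]
```

Emit:
jog_arm --commands '[{"translation": [0,0.003,0],"dr": [0,0,0],"grip": 1},{"translation": [0,0.004,0],"dr": [0,0,0],"grip": 1}]'

```text
clock: 33.67
tcp_pos: [0.6132, -0.109, 0.053]
ee_rot: [-3.122, 0.001, -2.973]
ft_force: [2.3, -13.0, -1.4]
opening: -0.0
```

```bash
python3 d.py -64 -158 53
```

```text
clk 33.67 dock mm [ -64.6 -156.3] z 53.0 yaw err -0.2 Fdock [ -0.  -13.2  -1.4] qd 0.01
trans mm [-0.6 -1.7  0.1] dr [-1.14  0.05 -0.2 ]
```

Emit:
jog_arm --commands '[{"translation": [0,-0.006,0],"dr": [-1,0,0],"grip": 1},{"translation": [0,-0.022,0],"dr": [-1,0,0],"grip": 1},{"translation": [0,-0.03,-0.04],"dr": [-1,0,0],"grip": 1},{"translation": [0.0,-0.03,-0.1],"dr": [-1,0,0],"grip": 1},{"translation": [0.05,-0.03,-0.15],"dr": [-1,0,0],"grip": 1}]'

```text
clock: 34.3
tcp_pos: [0.5766, -0.144, 0.2006]
ee_rot: [-3.138, 0.005, -2.972]
ft_force: [0.1, -0.9, 1.2]
opening: 0.0002
```

Emit:
jog_arm --commands '[{"translation": [0.06,0,0],"dr": [0,0,0],"grip": 1},{"translation": [0.12,0,0],"dr": [0,0,0],"grip": 1},{"translation": [0.17,0,0],"dr": [0,0,0],"grip": 1},{"translation": [0.2,0,0],"dr": [0,0,0],"grip": 1},{"translation": [0.2,0,0],"dr": [0,0,0],"grip": 1}]'

```text
clock: 34.92
tcp_pos: [0.3773, -0.1775, 0.1992]
ee_rot: [-3.14, 0.005, -2.974]
ft_force: [0.4, -0.8, 0.0]
opening: -0.0
```

```bash
python3 d.py;python3 trk.py 19;python3 -c "
from h import *
save('scene','s19.png');save('top','top19.png')"
```

```text
clk 34.92 dock mm [-308.7 -183.3] z 199.2 yaw err -0.26 Fdock [ 0.2 -0.9  0. ] qd 0.05
```

View pics/t19.png

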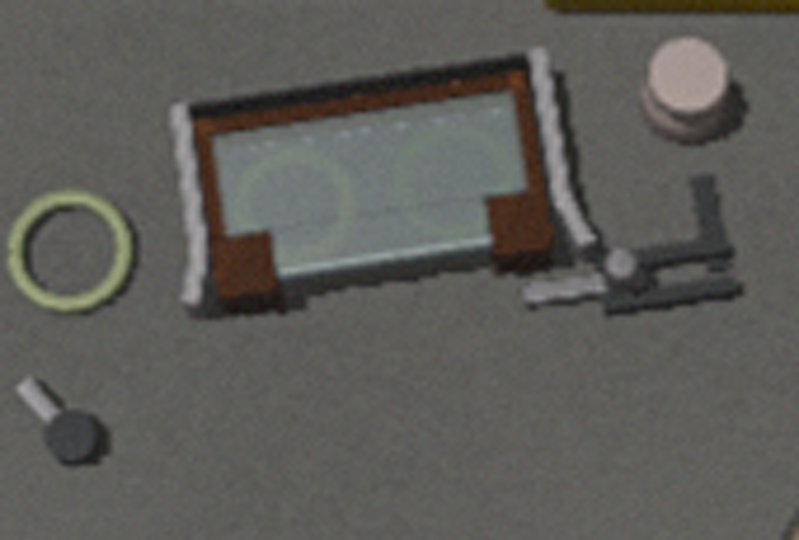

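View pics/sc19.png

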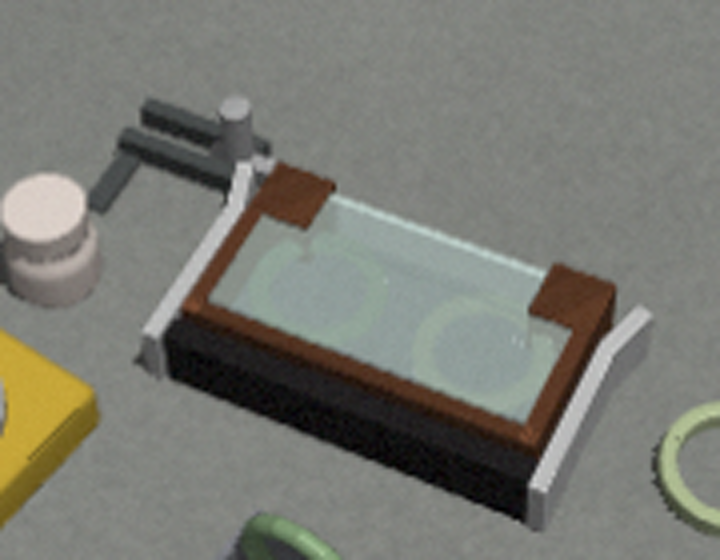

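View pics/s19.png

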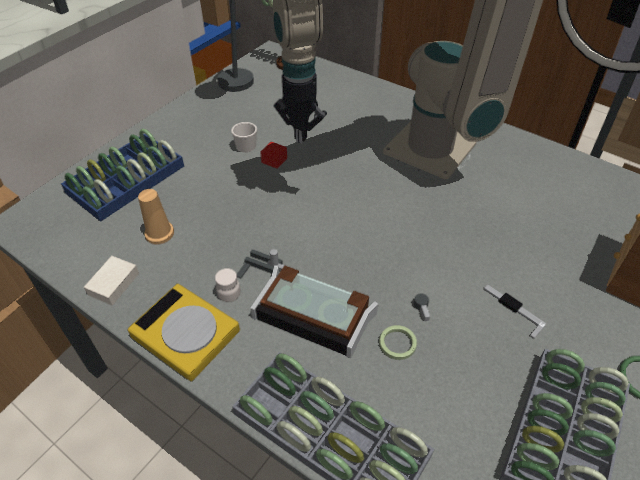

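```bash
python3 - <<'E' | tail -2
from fit1 import *
from d import dock
for n,c,f,z in (("knobT",T,t(621,263),.058),("knobS",S,s(236,104),.058)):
    print(n,np.round(1000*dock(onz(c,*f,z)),1))
E
python3 f4.py "dict(tFL=(195,122),tFR=(525,72),tRR=(551,246),tRL=(215,292),sFL=(533,440),sFR=(187,307),sRR=(280,165),sRL=(615,285))" | tail -3
```

```text
knobT [ -62.6 -134.1]
knobS [ -64.7 -134. ]
SHOWCASE dock mm [10.4  2.6] yaw -0.26
 post 0.082 [-44.2  84.9]
 post -0.082 [-44.9 -79.1]
```

```bash
python3 -c "
from h import *
print(arm.hand_in())"
```

```text
the job is handed in; nothing more can be done
None
```

I walked the showcase into the dock by pushing in turn on its two rear posts, pressed it home, slid the bolt across, and handed in at about 35 s with the arm clear. No verdict was reported.

- **Home and square:** Both rear posts stopped at the same tool position, -56.4 mm in the dock frame. The pictures put the showcase at x ≈ +10 mm, yaw about -0.3°. That 10.4 mm is at the edge of the stated 0 to 10 mm range, within my measuring error.
- **Press:** I held the left post at 16 to 18 N forward for about 0.75 s, after a ramp and a hold at about 13.5 N. The tool tilted as it pressed, adding up to 15 N vertically, so the total reached about 24 N, under the 30 N limit. All of these are readings at the ends of moves, so I did not see any brief peaks between them. I pressed the right post only to about 10 N.
- **Bolt:** It stopped hard at 13 N. The knob then measured y ≈ -134 mm, which is full travel within error, and the bar can be seen behind the right rear post.
- **Other checks:** I never aimed at the glass. On the right post the closed fingers came as close as about 75 mm from the dock's middle line, so they may have overlapped the recessed pane sideways, but the pane is set back 8 mm. Comparing by eye, the loose bangle, loupe, jar, cup, ring box, calliper and mandrel look unmoved in the last pictures. I did not measure them.

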